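# Stack two stone slabs on the sloping rack

### The arm

A 6-joint arm with a two-finger parallel gripper is mounted at the origin on the work surface; the furniture and walls round the work are solid. World frame = base frame: x ahead of the robot, y to its left, z up, the work surface at z = 0. Lengths are in m, angles in rad, forces in N, time in s.
With the tool pointing down it reaches from about 0.35 to 0.775 m from the base axis. Payload 5.5 kg.
Tool frame: the origin (TCP) lies midway between the tips of the shut fingers; the grasp point (between the pads) lies arm.grasp_offset behind it (arm.grasp_offset is the distance from the TCP to the grasp point, in m); z points along the fingers, x is the direction in which the jaws open and shut, and the axes are right-handed (so a half turn about z gives the same grasp; the last joint's range is limited). The gripper opens to 85 mm and grips with 20 to 120 N. Pads are 22 mm wide; open, the fingers measure 114 mm over their backs; the gripper's body (76 mm by 85 mm) begins 54 mm behind the grasp point. The pads swing forward as they close: fully open they stand 13 mm farther back than shut.
Start: joints at [-1.315, 0.313, 0.046, 1.304, 0, 1.431], TCP at [0.222, -0.531, 0.231] pointing down, gripper open.
Joint ranges: [-2.76, 2.76], [-0.86, 1.69], [-1.03, 1.26], [-2.2, 2.34], [-1.47, 1.5], [-3.14, 3.14]. Speed limits (rad/s): [2.57, 2.57, 3.14, 3.14, 3.14, 3.14].

### API

Orientations are given as a unit quaternion [w, x, y, z].
In Python, from workcell import sensors, read_camera, arm gives the robot as it stands.
- The arm moves only by the tool arm_command, never from a script. Its argument "moves" is one flat list of numbers, 7 for each row, row after row: the opening, from -1 (shut) to 1 (fully open), then the shift along the world's x, y, z scaled (see below), then the turn, a rotation vector about the world's x, y, z scaled (see below). In form: [fingers, dx, dy, dz, rx, ry, rz, fingers, dx, dy, dz, rx, ry, rz, ...]. A call has exactly 5 rows; each row shifts and turns the commanded pose from where the row before left it; what a row does not reach is not made up. The controller multiplies each number of a shift by 0.05 m and each number of a turn by pi rad. A row lasts 1/10 s, in which the tool goes at most 50 mm and 8.59 degrees, less where a joint would pass 70% of its speed; a pose out of reach is approached as far as the arm can. A call with a number of a shift or a turn outside -1 to 1 is refused whole. A call with a gripper value outside its range is refused whole. The fingers move at their own pace and stop on an object; "grip_force" is the grip in N (left out, the last holds). Time passes only in rows, so rows that do not move let the fingers close, or fill a call up. It gives the time, the measured TCP pose, the force and the opening at its end, in the units of the state.
- sensors.get_obs(): the state, without advancing time (a new reading comes with each control period).
- read_camera(name): name is "scene" or "top" or "wrist"; returns a dict with "image" (480x640x3 uint8, red, green, blue), "mtx" (3x3 intrinsics, pixels), "eye" and "orientation" of the camera in the world. Camera axes: x right, y up, looking along -z (the intrinsics and any distortion apply to the point x, -y, -z); pixel columns grow to the right and rows downward; lengths in m; the calibration is good to about 2 mm. A picture is of the moment at which its call begins. There is no depth.
- arm.finish_job(): hands the job in, once; it reports no verdict.
The state is a dict: "time": time; "joint_pos": joint angles; "dq": joint speeds; "effort": joint torques, N m; "tcp_pos": TCP position; "tcp_rot": TCP orientation; "contact_force": force on the tool from outside, world axes, zero at the start; "ft_torque": the same for the moment, N m; "finger_gap": finger opening in m.
Only numpy, scipy, OpenCV 4.12 (cv2) and the standard library are available. Lean on these libraries where they do the work, as an engineer would, in place of code of your own. Each camera call takes 0.05 s, during which the arm holds its last target.

### The job

Pull the spring-held stop straight up off the feed rail and set it down on the bench just beyond the rail's free end. Then push the slab that lies on the slope fully home against the backstop, and after that slide the slab on the rail over the edge, on top of the first, until it too rests flat, square and fully home against the backstop. Leave the wooden chuck beside the rail and the cork block where they are.

Things in the scene. Friction and masses are not known exactly. Their poses are not given: they have to be found in the camera images.
- rack: plywood stacking rack fixed to the bench: a level feed rail, then a slope down to a backstop. Origin on the bench (z = 0) under the point where rail and slope meet; x along the rail towards the backstop, y to the left of that, z up. Rail and the head of the slope are only 40 mm wide, so two open fingers can straddle them to push a slab's rear edge at both sides.
- rail_end (a point): free end of the feed rail, middle of its flat top, at (-190, 0, 66) mm in the rack's frame. The rail runs from here to x = 0, 40 mm wide (y -20 to 20 mm) and 28 mm deep, free at both sides down to a 10 mm base board. Beyond this end the bench is clear at x = -210 to -270 mm, y = -60 to 10 mm.
- slope_top (a point): upper end of the slope, at (0, 0, 58) mm in the rack's frame, 8 mm below the rail top. From here it falls 15 degrees towards +x for 160 mm along the slope: the first 55 mm are a head 40 mm wide, the rest a shelf 190 mm wide. Slabs do not slide down by themselves; pushing one takes 2 to 8 N.
- backstop (a point): foot of the backstop, middle of the slope's low end, at (155, 0, 17) mm in the rack's frame. The backstop stands square to the slope, 45 mm high. The centre of a slab home against it is at (98.4, 0, 38.9) mm in the rack's frame, that of a slab home on top of the first at (102.0, 0, 52.4) mm; their rear edges are then 40 mm down the slope.
- stop_grip (a point): on the stop, an aluminium saddle clip across the rail between the slabs: 62 mm wide (y), 22 mm long (x), 78 mm high, 0.12 kg, legs 22 mm down the rail's sides. Its grip block, 36 (y) x 14 (x) mm, ends 56 mm above the rail; this point is 60 mm above its feet, 18 mm under its top. Two sprung balls hold it: pull straight up, 5 to 15 N, free after 25 mm. It can stand on its legs.
- first_centre (a point): centre of the first slab: light stone slab 120 (x) x 140 (y) x 14 (z) mm, about 0.4 kg, loose, lying flat on the slope but about 28 mm short of the backstop. Its z axis is square to its face, its +x edge faces the backstop.
- second_centre (a point): centre of the second slab, same size and mass, lying flat on the level rail behind the stop, slightly askew; its +x edge faces the stop.
- chuck_low: bystander, loose: low turned wooden chuck, 62 mm across, 34 mm high, standing on the bench on the far side of the rail, partly below the slabs; origin at its underside centre
- cork_block: bystander, loose: cork sanding block 56x100x28 mm on the bench just behind the backstop; origin at its underside centre
- slab_first: the body of the first slab, origin at its underside centre
- slab_second: the body of the second slab, origin at its underside centre
- stop: the body of the stop, origin at its underside centre
There are look-alikes about, which are no part of the job. Leave any green look-alike of the stop alone.

How it is judged:
By the outcome, as a careful person would: the job done as asked, in the order asked, and still so for the second after the job is handed in, with the robot touching nothing.
It also fails if it takes over 58 s, if anything falls off the work surface, if the arm or the gripper's body presses on something with over 40 N, if the wrist force passes 120 N, or if a joint passes its speed limit or range.

## Working session

There is one attempt and no reset: what is moved stays moved. The work goes in short steps, Python scripts to look and compute and a tool call to move; the robot and the scene stay as the last step left them, time stands still between calls to the robot, and variables do not carry over. Pictures are saved under pics/ and viewed, and the job is handed in when it is done.

Besides the shell and the picture viewer there is one more tool, called after "Emit:" as name(argument=value, ...), one argument or row to a line, values as JSON. arm_command: Moves the arm, as the interface text tells. Shifts and turns lie within -1 to 1; 1 stands for 0.05 m of shift or pi rad of turn. Its arguments: {"type":"object","properties":{"moves":{"type":"array","items":{"type":"number","minimum":-1,"maximum":1}},"grip_force":{"type":"number"}},"required":["moves"]}

```bash
ls; mkdir -p pics
python3 - <<'E'
from workcell import sensors, read_camera, arm
import cv2
print(sensors.get_obs()); print(arm.grasp_offset)
for n in ["scene","top","wrist"]:
    c=read_camera(n); cv2.imwrite(f"pics/{n}0.png",c["image"][:,:,::-1]); print(n,c["mtx"].tolist(),c["eye"],c["orientation"],[k for k in c])
E
```

```text
pics
{'time': 0.0, 'joint_pos': array([-1.31462050e+00,  3.13993098e-01,  4.49666063e-02,  1.30359605e+00,
        3.10574434e-05,  1.43120253e+00]), 'dq': array([-0.00168641,  0.00097268, -0.00050347,  0.00123752,  0.00011945,
       -0.00182969]), 'effort': array([-1.35229609e-03, -4.80623925e+01,  2.98533386e+01,  1.92734582e-02,
       -2.63910442e-04,  8.74941719e-06]), 'tcp_pos': array([ 0.22154466, -0.53004911,  0.23040797]), 'tcp_rot': array([-6.18552850e-04,  8.32321228e-01, -5.54292828e-01, -6.71859312e-04]), 'contact_force': array([-1.1791804 ,  0.6268814 ,  0.54114964]), 'ft_torque': array([0.04547247, 0.01002025, 0.02560357]), 'finger_gap': 0.08530176917388177}
0.0187
scene [[622.2767025679223, 0.0, 307.7846752932404], [0.0, 622.2767025679223, 236.5969088692488], [0.0, 0.0, 1.0]] [-0.26548504  0.4946675   0.82719032] [-0.43713454 -0.2036129   0.36506578  0.79635555] ['image', 'mtx', 'eye', 'orientation']
top [[551.539681668136, 0.0, 320.8511658612648], [0.0, 551.539681668136, 243.58932516399832], [0.0, 0.0, 1.0]] [0.32449438 0.04411394 1.01745288] [-0.6960656  -0.04249316  0.0440075   0.71536728] ['image', 'mtx', 'eye', 'orientation']
wrist [[367.54773112453637, 0.0, 316.62191599182955], [0.0, 367.54773112453637, 240.2253688204547], [0.0, 0.0, 1.0]] [ 0.28945715 -0.50388442  0.37399099] [ 0.8235998  -0.11917908  0.07995838 -0.54871338] ['image', 'mtx', 'eye', 'orientation']
```

View pics/scene0.png

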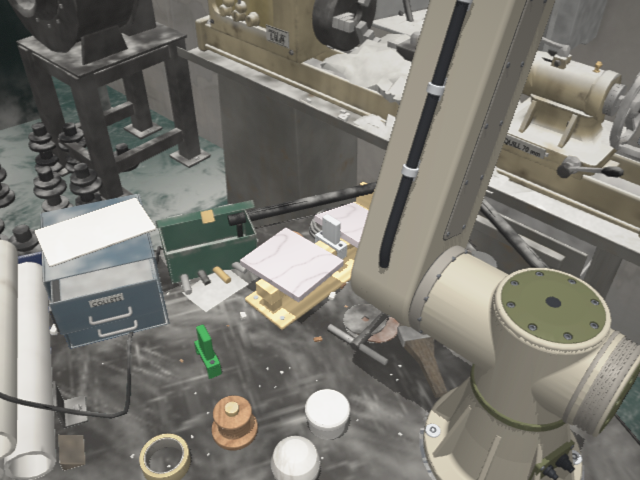

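View pics/top0.png

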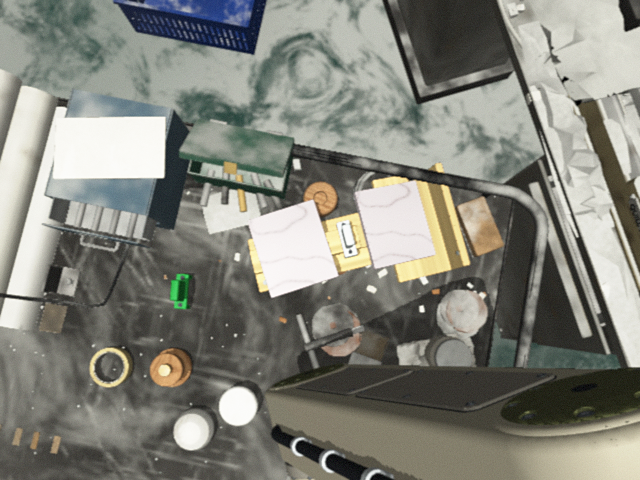

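View pics/wrist0.png

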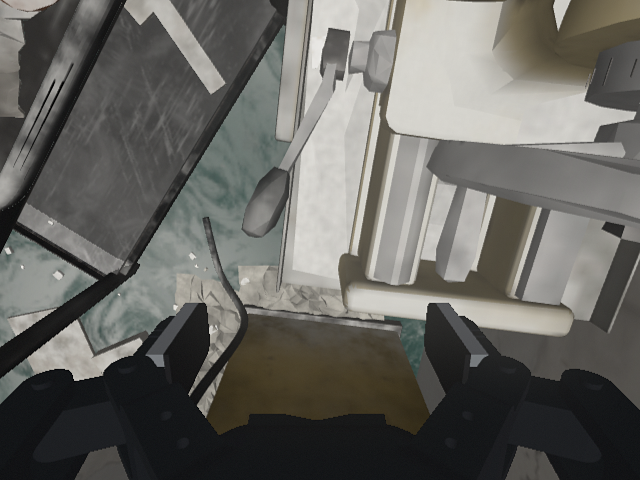

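```bash
cat > h.py <<'E'
import numpy as np, cv2
from scipy.spatial.transform import Rotation as R
def rot(q): return R.from_quat([q[1],q[2],q[3],q[0]])
def ray(c,uv):
    u=np.atleast_2d(np.asarray(uv,float)); K=c["mtx"]
    d=np.c_[(u[:,0]-K[0,2])/K[0,0],-(u[:,1]-K[1,2])/K[1,1],-np.ones(len(u))]
    return np.asarray(c["eye"]),rot(c["orientation"]).apply(d)
def onz(c,uv,z):
    e,d=ray(c,uv); return e+d*((z-e[2])/d[:,2])[:,None]
def proj(c,P):
    p=rot(c["orientation"]).inv().apply(np.atleast_2d(P)-np.asarray(c["eye"])); K=c["mtx"]
    return np.c_[K[0,0]*p[:,0]/-p[:,2]+K[0,2],K[1,1]*p[:,1]/p[:,2]+K[1,2]]
def tri(c1,uv1,c2,uv2):
    e1,d1=ray(c1,uv1);e2,d2=ray(c2,uv2)
    A=np.c_[d1[0],-d2[0]]; s=np.linalg.lstsq(A,e2-e1,rcond=None)[0]
    a=e1+d1[0]*s[0];b=e2+d2[0]*s[1]; return (a+b)/2,np.linalg.norm(a-b)
E
python3 - <<'E'
import cv2
a=cv2.imread("pics/top0.png")[150:310,230:510]; cv2.imwrite("pics/top0c.png",cv2.resize(a,None,fx=2.85,fy=2.85,interpolation=cv2.INTER_CUBIC))
a=cv2.imread("pics/scene0.png")[190:335,180:400]; cv2.imwrite("pics/scene0c.png",cv2.resize(a,None,fx=3.6,fy=3.6,interpolation=cv2.INTER_CUBIC))
E
```

```text
(no output)
```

View pics/top0c.png

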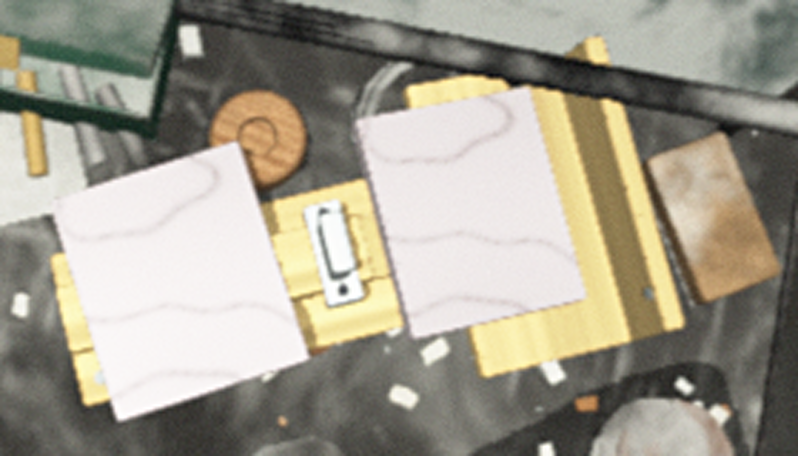

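View pics/scene0c.png

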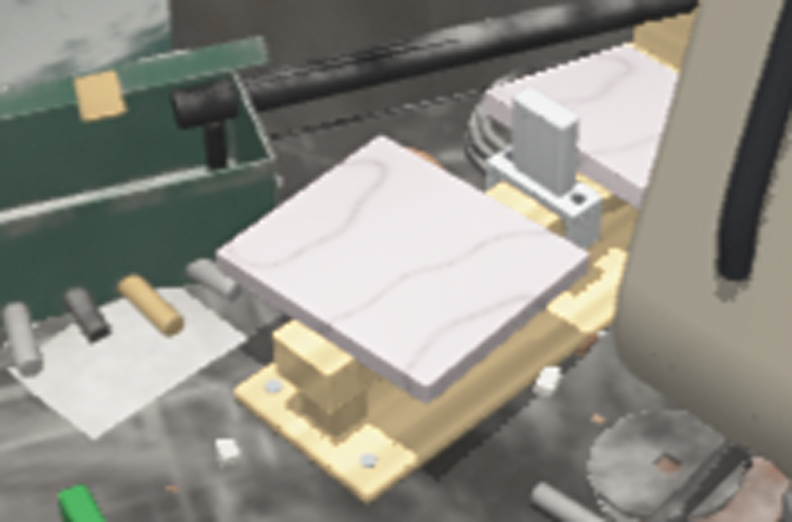

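Run:
```python
from h import *
from workcell import read_camera
c=read_camera("top"); im=c["image"]; hsv=cv2.cvtColor(im,cv2.COLOR_RGB2HSV)
m=((hsv[...,1]<35)&(hsv[...,2]>190)).astype(np.uint8); m[:, :240]=0;m[310:]=0;m[:150]=0;m[:,470:]=0
m=cv2.morphologyEx(m,cv2.MORPH_OPEN,np.ones((3,3)))
cs,_=cv2.findContours(m,0,cv2.CHAIN_APPROX_NONE)
for k in sorted(cs,key=cv2.contourArea)[-3:]:
    r=cv2.minAreaRect(k); b=cv2.boxPoints(r); print(cv2.contourArea(k),r,b.tolist())
    q=cv2.approxPolyDP(k,6,True).reshape(-1,2); print("approx",q.tolist())
    for z in (.080,.053): 
        P=onz(c,b,z); print(z,P[:,:2].round(4).tolist(), [np.linalg.norm(P[i]-P[i-1]).round(4) for i in range(4)],P.mean(0).round(4))
def cr(p): return (np.array(p)/2.85+[230,150]-0.3)
for n,p,z in [("backstop top rear L",(605,40),.057),("backstop rear R",(684,325),.057),("base L",(52,255),.01),("base R",(87,405),.01),("cork",(712,215),.028)]:
    print(n,cr(p),onz(c,cr(p),z).round(4))
```

```text
258.5 ((346.41180419921875, 238.14710998535156), (35.41019821166992, 12.854387283325195), 75.96376037597656) [[335.88238525390625, 222.5294647216797], [348.35296630859375, 219.4118194580078], [356.94122314453125, 253.76475524902344], [344.47064208984375, 256.88238525390625]]
approx [[346, 220], [337, 227], [348, 256], [340, 231], [353, 244]]
0.08 [[0.4756, 0.0137], [0.4804, -0.008], [0.4206, -0.0206], [0.4158, 0.0008]] [np.float64(0.0611), np.float64(0.0222), np.float64(0.0612), np.float64(0.022)] [ 0.4481 -0.0035  0.08  ]
0.053 [[0.4799, 0.0128], [0.4849, -0.0095], [0.4234, -0.0225], [0.4185, -0.0004]] [np.float64(0.0629), np.float64(0.0228), np.float64(0.0629), np.float64(0.0226)] [ 0.4517 -0.0049  0.053 ]
4698.0 ((394.7215576171875, 222.94171142578125), (80.47077941894531, 62.299957275390625), 75.25643920898438) [[354.3575744628906, 191.95855712890625], [414.6062927246094, 176.1036376953125], [435.0855407714844, 253.92486572265625], [374.8368225097656, 269.77978515625]]
approx [[414, 181], [355, 192], [375, 267], [434, 254]]
0.08 [[0.5283, -0.02], [0.5535, -0.1257], [0.4167, -0.15
[... 664 characters left out ...]
254, 194]]
0.08 [[0.524, 0.1939], [0.5637, 0.0663], [0.3816, 0.0118], [0.3437, 0.1368]] [np.float64(0.1891), np.float64(0.1337), np.float64(0.1901), np.float64(0.1306)] [0.4533 0.1022 0.08  ]
0.053 [[0.5297, 0.1982], [0.5706, 0.0669], [0.3832, 0.0108], [0.3443, 0.1394]] [np.float64(0.1945), np.float64(0.1375), np.float64(0.1956), np.float64(0.1344)] [0.457  0.1038 0.053 ]
backstop top rear L [441.98070175 163.73508772] [[ 0.5804 -0.1798  0.057 ]]
backstop rear R [469.7        263.73508772] [[ 0.4001 -0.2185  0.057 ]]
base L [247.94561404 239.17368421] [[0.4603 0.1743 0.01  ]]
base R [260.22631579 291.80526316] [[0.363 0.153 0.01 ]]
cork [479.5245614  225.13859649] [[ 0.472  -0.2485  0.028 ]]
```

Run:
```python
import cv2
a=cv2.imread("pics/top0.png")
def s(n,x0,y0,w,h,f): cv2.imwrite(n,cv2.resize(a[y0:y0+h,x0:x0+w],None,fx=f,fy=f,interpolation=cv2.INTER_CUBIC))
s("pics/z1.png",365,160,110,125,4.8)
s("pics/z2.png",240,180,140,125,4.8)
a=cv2.imread("pics/scene0.png")
s("pics/z3.png",240,205,120,125,4.8)
```

```text
(no output)
```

View pics/z1.png

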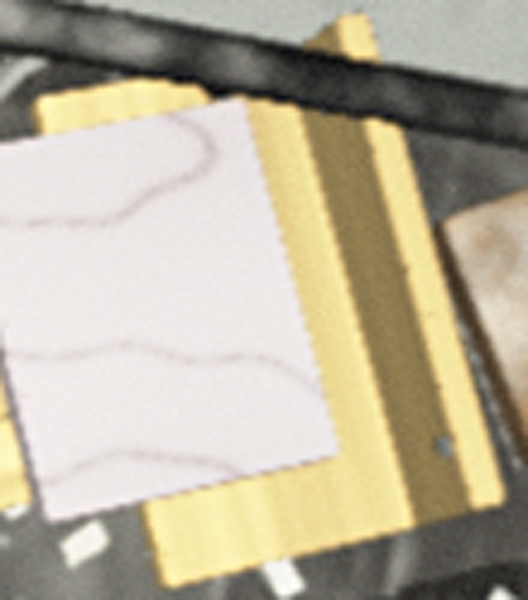

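View pics/z2.png

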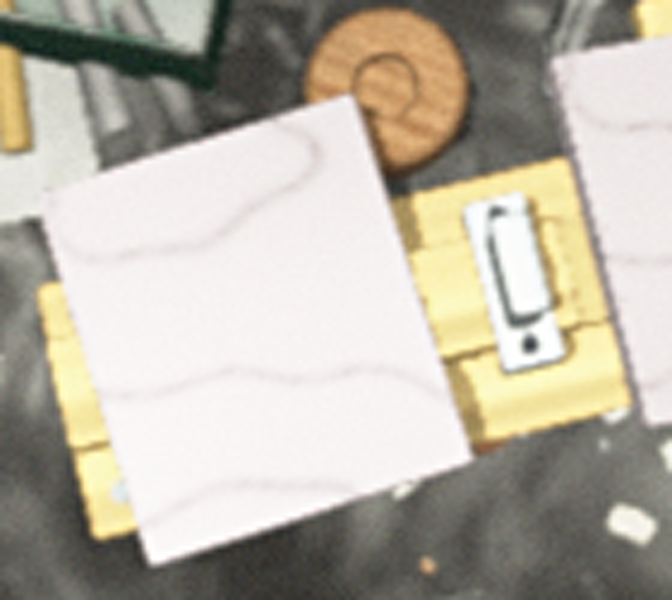

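View pics/z3.png

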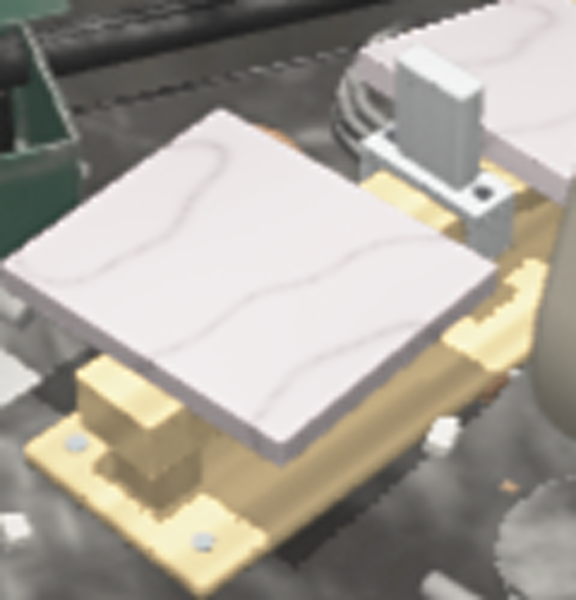

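Run:
```python
from h import *
from workcell import read_camera
t=read_camera("top"); s=read_camera("scene")
f=lambda o,p:(np.array(p)+.5)/4.8-.5+np.array(o)
z1=(365,160);z2=(240,180);z3=(240,205)
def pr(n,c,o,p,z): print(n,f(o,p).round(1),onz(c,f(o,p),z)[0].round(4))
pr("railend L s",s,z3,(78,375),.066); pr("railend R s",s,z3,(150,430),.066)
pr("railend corner bottom R s",s,z3,(150,462),.038)
pr("base end L s",s,z3,(25,452),.010);pr("base end R s",s,z3,(205,595),.010)
pr("base end L t",t,z2,(40,285),.010);pr("base end R t",t,z2,(92,540),.010)
pr("shelf head L t",t,z1,(36,100),.0438);pr("shelf head R t",t,z1,(163,586),.0438)
pr("stop front top t",t,z2,(500,215),.122)
pr("backstop front top R t",t,z1,(468,510),.0605);pr("backstop front top L",t,z1,(368,118),.0605)
pr("backstop foot R",t,z1,(415,525),.017)
for n,p in [("A",(490,225)),("B",(528,215)),("C",(552,310)),("D",(515,322))]: pr("grip top "+n,t,z2,p,.122)
for n,p in [("A",(395,48)),("B",(418,45)),("C",(484,85)),("D",(460,97))]: pr("grip top s "+n,s,z3,p,.122)
for n,p in [("BL",(45,205)),("FL",(352,95)),("FR",(470,458)),("BR",(150,565))]: pr("slab2 t "+n,t,z2,p,.080)
for n,p in [("BL",(2,265)),("FL",(220,108)),("FR",(496,268)),("BR",(282,440))]: pr("slab2 s "+n,s,z3,p,.080)
for n,p in [("FL",(243,98)),("FR",(337,455)),("BR",(50,520))]: pr("slab1 t "+n,t,z1,p,.06 if n[0]=="B" else .034)
pr("slab1 BL",t,z2,(552,60),.06); pr("slab1 s BL",s,z3,(360,50),.06)
pr("chuck t",t,z2,(387,92),.034)
```

```text
railend L s [255.9 282.7] [0.4322 0.164  0.066 ]
railend R s [270.9 294.2] [0.3943 0.1558 0.066 ]
railend corner bottom R s [270.9 300.9] [0.4046 0.1513 0.038 ]
base end L s [244.8 298.8] [0.4583 0.1763 0.01  ]
base end R s [282.3 328.6] [0.3608 0.155  0.01  ]
base end L t [247.9 239. ] [0.4606 0.1743 0.01  ]
base end R t [258.8 292.1] [0.3625 0.1557 0.01  ]
shelf head L t [372.1 180.4] [ 0.5565 -0.0552  0.0438]
shelf head R t [398.6 281.7] [ 0.3728 -0.0948  0.0438]
stop front top t [343.8 224.4] [0.4653 0.0022 0.122 ]
backstop front top R t [462.1 265.9] [ 0.3965 -0.2041  0.0605]
backstop front top L [441.3 184.2] [ 0.5424 -0.1757  0.0605]
backstop foot R [451.1 269. ] [ 0.3946 -0.195   0.017 ]
grip top A [341.7 226.5] [0.462  0.0057 0.122 ]
grip top B [349.6 224.4] [ 0.4651 -0.0074  0.122 ]
grip top C [354.6 244.2] [ 0.4321 -0.0145  0.122 ]
grip top D [346.9 246.7] [ 0.4284 -0.0017  0.122 ]
grip top s A [321.9 214.6] [0.4701 0.0029 0.122 ]
grip top s B [326.7 214. ] [ 0.4669 -0.0054  0.122 ]
grip top s C [340.4 222.3] [ 0.4337 -0.0128  0.122 ]
grip top s D [335.4 224.8] [ 0.4327 -0.0014  0.122 ]
slab2 t BL [249.  222.3] [0.48   0.1631 0.08  ]
slab2 t FL [312.9 199.4] [0.5171 0.0521 0.08  ]
slab2 t FR [337.5 275. ] [0.3852 0.0137 0.08  ]
slab2 t BR [270.9 297.3] [0.3505 0.1276 0.08  ]
slab2 s BL [240.  259.8] [0.485  0.1661 0.08  ]
slab2 s FL [285.4 227.1] [0.5194 0.052  0.08  ]
slab2 s FR [342.9 260.4] [0.3854 0.0137 0.08  ]
slab2 s BR [298.4 296.3] [0.3534 0.1259 0.08  ]
slab1 t FL [415.2 180. ] [ 0.5574 -0.1348  0.034 ]
slab1 t FR [434.8 254.4] [ 0.4204 -0.1633  0.034 ]
slab1 t BR [375.  267.9] [ 0.397  -0.0526  0.06  ]
slab1 BL [354.6 192.1] [ 0.5324 -0.0218  0.06  ]
slab1 s BL [314.6 215. ] [ 0.5414 -0.0275  0.06  ]
chuck t [320.2 198.8] [0.5274 0.0392 0.034 ]
```

Run:
```python
from h import *
from workcell import read_camera
t=read_camera("top"); s=read_camera("scene")
def plane(c,a,b):
    e,d=ray(c,[a,b]); n=np.cross(d[0],d[1]); n/=np.linalg.norm(n); return n,n@e
n1,k1=plane(t,(310,153),(440,172)); n2,k2=plane(s,(245,216),(370,187))
L=np.cross(n1,n2);L/=np.linalg.norm(L)
print("line dir",L.round(3))
for yy in (0.1,0,-.1,-.2,-.3):
    P=np.linalg.solve(np.array([n1,n2,[0,1,0]]),[k1,k2,yy]);print(P.round(3),proj(t,P).round(0),proj(s,P).round(0))
for P in ([.2215,-.53,.23],[.3,-.4,.2],[.35,-.3,.2],[.3784,.2048,0]): print(P,proj(t,P).round(0),proj(s,P).round(0))
# right pipe: seen in scene (485,205)-(555,270); top (540,235)-(525,360)
n1,k1=plane(t,(541,235),(526,350)); n2,k2=plane(s,(490,210),(550,265))
for xx in (0.5,.4,.3):
    P=np.linalg.solve(np.array([n1,n2,[1,0,0]]),[k1,k2,xx]);print("right",P.round(3))
# model check
yaw=np.deg2rad(-77.8);u=np.array([np.cos(yaw),np.sin(yaw)]);v=np.array([-u[1],u[0]]);o=np.array([.4535,-.0245])
W=lambda x,y,z:np.r_[o+x*u+y*v,z]
im=t["image"][:,:,::-1].copy(); im2=s["image"][:,:,::-1].copy()
for p in [(-.19,-.02,.066),(-.19,.02,.066),(0,-.02,.066),(0,.02,.066),(.0531,.095,.0438),(.0531,-.095,.0438),(.155,.095,.017),(.155,-.095,.017),(-.021,-.018,.122),(-.021,.018,.122),(-.24,-.025,0)]:
    P=W(*p)
    for i,c in ((im,t),(im2,s)):
        q=proj(c,P)[0]; cv2.circle(i,(int(q[0]),int(q[1])),1,(0,0,255),-1)
a=im[150:310,230:510]; cv2.imwrite("pics/ov.png",cv2.resize(a,None,fx=2.85,fy=2.85,interpolation=cv2.INTER_NEAREST))
a=im2[190:345,180:400]; cv2.imwrite("pics/ovs.png",cv2.resize(a,None,fx=3.6,fy=3.6,interpolation=cv2.INTER_NEAREST))
```

```text
line dir [-0.167 -0.986 -0.031]
[0.613 0.1   0.062] [[285. 149.]] [[240. 217.]]
[0.596 0.    0.058] [[341. 158.]] [[288. 206.]]
[ 0.579 -0.1    0.055] [[397. 166.]] [[334. 195.]]
[ 0.562 -0.2    0.052] [[453. 174.]] [[378. 185.]]
[ 0.546 -0.3    0.049] [[509. 182.]] [[419. 176.]]
[0.2215, -0.53, 0.23] [[733. 374.]] [[647. 140.]]
[0.3, -0.4, 0.2] [[623. 320.]] [[559. 156.]]
[0.35, -0.3, 0.2] [[553. 288.]] [[499. 159.]]
[0.3784, 0.2048, 0] [[233. 284.]] [[252. 338.]]
right [ 0.5   -0.362  0.047]
right [ 0.4   -0.337  0.058]
right [ 0.3   -0.312  0.069]
```

View pics/ov.png

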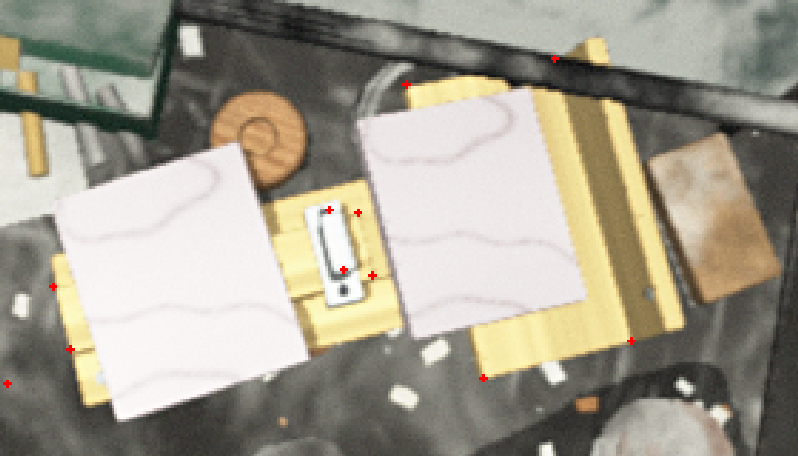

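View pics/ovs.png

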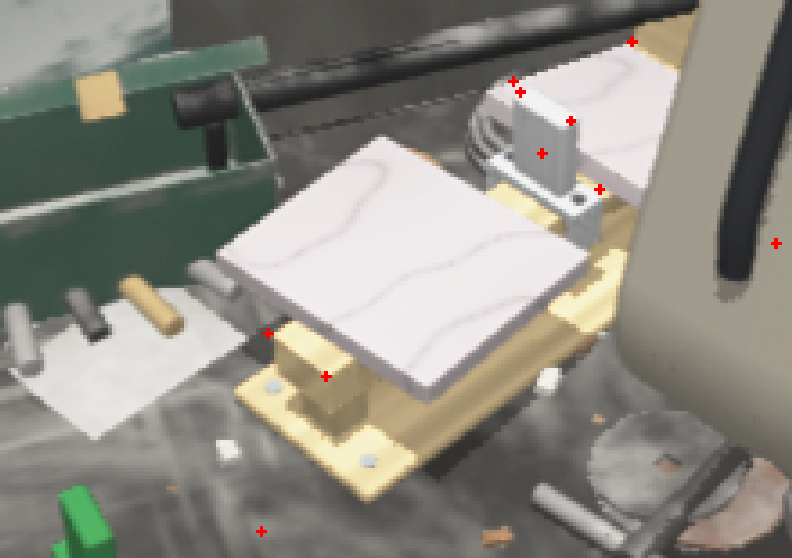

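Emit:
arm_command(
  moves=[1,0.3,0.7,-0.04,0,0,0.0294,1,0.3,0.7,-0.04,0,0,0.0294,1,0.3,0.7,-0.04,0,0,0.0294,1,0.3,0.7,-0.04,0,0,0.0294,1,0.3,0.7,-0.04,0,0,0.0294],
  grip_force=60,
)

```text
time: 0.9
tcp_pos: [0.297, -0.3542, 0.2213]
tcp_rot: [0.0, 0.938, -0.348, 0.0]
contact_force: [0.6, -0.5, 0.2]
finger_gap: 0.0854
```

Emit:
arm_command(
  moves=[1,0.3,0.7,-0.04,0,0,0.0294,1,0.3,0.7,-0.04,0,0,0.0294,1,0.3,0.7,-0.04,0,0,0.0294,1,0.3,0.7,-0.04,0,0,0.0294,1,0.3,0.7,-0.04,0,0,0.0294],
)

```text
time: 1.4
tcp_pos: [0.3721, -0.1792, 0.2115]
tcp_rot: [0.0, 0.992, -0.124, 0.0]
contact_force: [0.7, 0.1, 1.5]
finger_gap: 0.0852
```

Emit:
arm_command(
  moves=[1,0.3,0.7,-0.04,0,0,0.0294,1,0.3,0.7,-0.04,0,0,0.0294,1,0.3,0.7,-0.04,0,0,0.0294,1,0.3,0.7,-0.04,0,0,0.0294,1,0.3,0.7,-0.04,0,0,0.0294],
)

```text
time: 1.9
tcp_pos: [0.4472, -0.004, 0.2015]
tcp_rot: [0.0, 0.994, 0.107, 0.0]
contact_force: [0.7, 0.2, 0.3]
finger_gap: 0.0851
```

Run:
```python
from h import *
from workcell import read_camera,sensors
for n in("wrist","top","scene"):
    c=read_camera(n); cv2.imwrite(f"pics/{n}1.png",c["image"][:,:,::-1])
    if n=="wrist": np.savez("w1.npz",**c); print(c["eye"],c["orientation"])
print(sensors.get_obs()["tcp_pos"])
```

```text
[0.43264274 0.06530061 0.34497978] [ 0.9838879  -0.14345635 -0.01608858  0.10548003]
[ 0.44703952 -0.00373194  0.20121894]
```

View pics/wrist1.png

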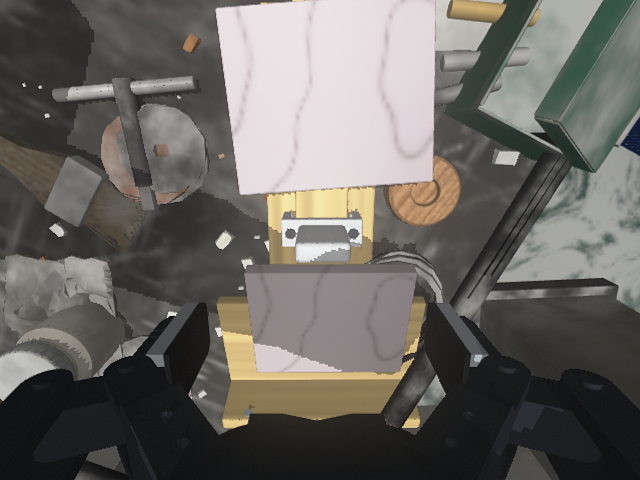

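View pics/scene1.png

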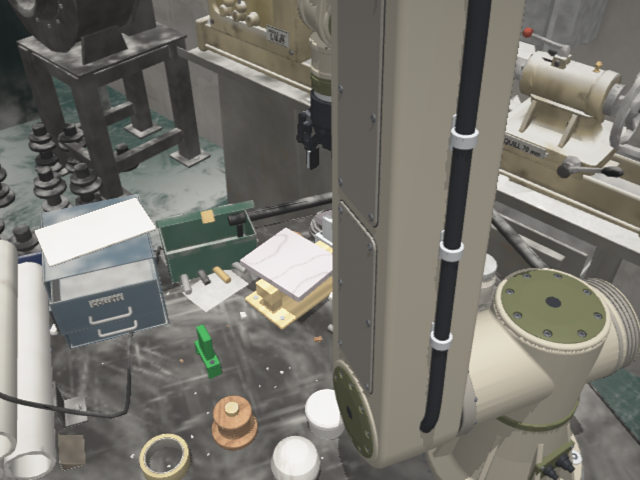

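Run:
```python
import cv2
a=cv2.imread("pics/wrist1.png")[180:290,250:390]; cv2.imwrite("pics/w1c.png",cv2.resize(a,None,fx=5,fy=5,interpolation=cv2.INTER_CUBIC))
```

```text
(no output)
```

View pics/w1c.png

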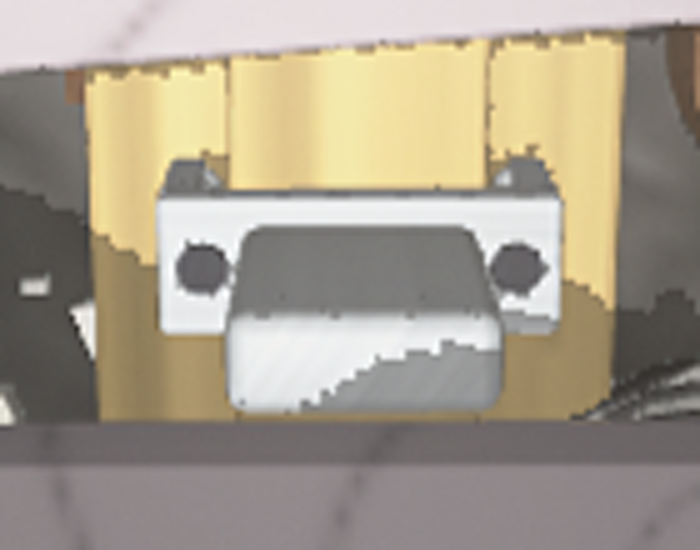

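```bash
cat >> h.py <<'E'
yaw=np.deg2rad(-77.8);u=np.array([np.cos(yaw),np.sin(yaw)]);v=np.array([-u[1],u[0]]);o=np.array([.4535,-.0245])
def rk(P): P=np.atleast_2d(P); d=P[:,:2]-o; return np.c_[d@u,d@v,P[:,2]]*1000
def W(x,y,z): return np.r_[o+x/1000*u+y/1000*v,z/1000]
E
python3 - <<'E'
from h import *
c=dict(np.load("w1.npz"))
f=lambda p:(np.array(p)+.5)/5-.5+np.array([250,180])
for n,p,z in [("g",(227,315),.122),("g",(502,315),.122),("g",(500,411),.122),("g",(230,411),.122),
 ("pl",(160,197),.077),("pl",(560,197),.077),("pl",(560,333),.077),("pl",(160,333),.077),("railL",(488,100),.066),("railR",(228,100),.066),("railL",(488,180),.066),("railR",(228,180),.066)]:
    P=onz(c,f(p),z); print(n,P[0].round(4),rk(P)[0].round(1))
for n,p,z in [("s2FR",(240,194),.08),("s2FL",(433,181),.08),("s2BR",(217,9),.08),("s1BL",(416,265),.0605),("s1BR",(246,265),.0605)]:
    P=onz(c,p,z); print(n,P[0].round(4),rk(P)[0].round(1))
print(W(-21,0,87))
E
```

```text
g [ 0.434 -0.004  0.122] [-24.1 -14.8 122. ]
g [0.4681 0.0034 0.122 ] [-24.1  20.1 122. ]
g [ 0.4709 -0.0093  0.122 ] [-11.2  20.2 122. ]
g [ 0.4369 -0.0166  0.122 ] [-11.2 -14.6 122. ]
pl [ 0.4208 -0.002   0.077 ] [-28.8 -27.2  77. ]
pl [0.4793 0.0106 0.077 ] [-28.9  32.7  77. ]
pl [ 0.4846 -0.0101  0.077 ] [-7.5 33.4 77. ]
pl [ 0.4248 -0.023   0.077 ] [ -7.5 -27.7  77. ]
railL [0.4667 0.0208 0.066 ] [-41.5  22.5  66. ]
railR [0.4277 0.0124 0.066 ] [-41.5 -17.4  66. ]
railL [0.4696 0.0086 0.066 ] [-29.   22.8  66. ]
railR [4.302e-01 1.000e-04 6.600e-02] [-29.  -17.6  66. ]
s2FR [0.3881 0.0106 0.08  ] [-48.1 -56.5  80. ]
s2FL [0.522  0.0493 0.08  ] [-57.6  82.6  80. ]
s2BR [0.3557 0.1241 0.08  ] [-166.   -64.2   80. ]
s1BL [ 0.5356 -0.021   0.0605] [13.9 81.  60.5]
s1BR [ 0.3987 -0.0506  0.0605] [ 14.  -59.1  60.5]
[ 0.44906218 -0.00397427  0.087     ]
```

Emit:
arm_command(
  moves=[1,0.05,-0.02,-0.4,0,0,0,1,0.04,-0.02,-0.4,0,0,0,1,0,0,-0.4,0,0,0,1,0,0,-0.3,0,0,0,1,0,0,-0.2,0,0,0],
)

```text
time: 2.55
tcp_pos: [0.4503, -0.0085, 0.1153]
tcp_rot: [-0.0, 0.995, 0.104, -0.001]
contact_force: [-0.3, -0.4, -0.0]
finger_gap: 0.0856
```

Run:
```python
from h import *
from workcell import read_camera,sensors
c=read_camera("wrist"); cv2.imwrite(f"pics/wrist2.png",c["image"][:,:,::-1])
print(sensors.get_obs()["tcp_pos"])
```

```text
[ 0.44971004 -0.00824388  0.1142693 ]
```

View pics/wrist2.png

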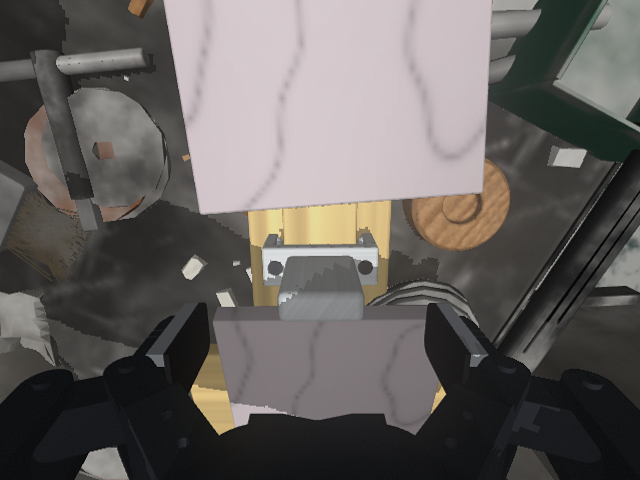

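Emit:
arm_command(
  moves=[1,0.06,0.04,-0.2,0,0,0,1,0,0,-0.2,0,0,0,1,0,0,-0.12,0,0,0,1,0,0,0,0,0,0,1,0,0,0,0,0,0],
)

```text
time: 3.1
tcp_pos: [0.4542, -0.0055, 0.0903]
tcp_rot: [-0.0, 0.994, 0.105, -0.0]
contact_force: [0.0, 0.0, -0.1]
finger_gap: 0.0853
```

Emit:
arm_command(
  moves=[1,-0.03,0,-0.05,0,0,0,-0.1,0,0,0,0,0,0,-1,0,0,0,0,0,0,-1,0,0,0,0,0,0,-1,0,0,0,0,0,0],
  grip_force=60,
)

```text
time: 3.6
tcp_pos: [0.4525, -0.0057, 0.0882]
tcp_rot: [0.0, 0.994, 0.105, -0.0]
contact_force: [-1.5, -0.9, 2.7]
finger_gap: 0.0347
```

Emit:
arm_command(
  moves=[-1,0,0,0,0,0,0,-1,0,0,0,0,0,0,-1,0,0,0,0,0,0,-1,0,0,0,0,0,0,-1,0,0,0,0,0,0],
)

```text
time: 4.1
tcp_pos: [0.4524, -0.0057, 0.0881]
tcp_rot: [0.0, 0.994, 0.105, -0.0]
contact_force: [-2.8, -0.8, 5.6]
finger_gap: 0.035
```

Emit:
arm_command(
  moves=[-1,0,0,0.1,0,0,0,-1,0,0,0.1,0,0,0,-1,0,0,0.1,0,0,0,-1,0,0,0.1,0,0,0,-1,0,0,0.1,0,0,0],
)

```text
time: 4.6
tcp_pos: [0.4532, -0.0056, 0.1136]
tcp_rot: [0.0, 0.994, 0.105, 0.001]
contact_force: [0.9, 0.3, -1.5]
finger_gap: 0.0348
```

Emit:
arm_command(
  moves=[-1,0,0,0.1,0,0,0,-1,0,0,0.2,0,0,0,-1,0,0,0.2,0,0,0,-1,0,0,0.2,0,0,0,-1,0,0,0.2,0,0,0],
)

```text
time: 5.1
tcp_pos: [0.4529, -0.0056, 0.1589]
tcp_rot: [0.0, 0.994, 0.105, 0.0]
contact_force: [-0.2, -0.4, -1.7]
finger_gap: 0.0348
```

Run:
```python
from h import *
from workcell import read_camera,sensors
c=read_camera("wrist"); cv2.imwrite(f"pics/wrist3.png",c["image"][:,:,::-1])
print(sensors.get_obs()["tcp_pos"])
```

```text
[ 0.45377822 -0.00578602  0.16045239]
```

View pics/wrist3.png

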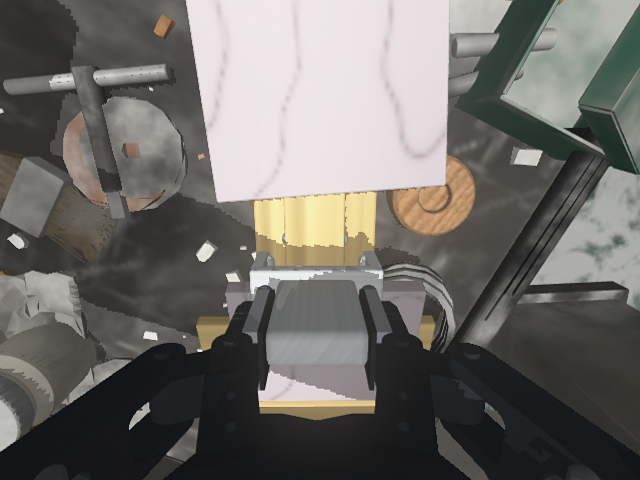

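Emit:
arm_command(
  moves=[-1,-0.15,0.42,0,0,0,0,-1,-0.15,0.42,0,0,0,0,-1,-0.15,0.42,0,0,0,0,-1,-0.15,0.42,0,0,0,0,-1,-0.15,0.42,0,0,0,0],
)

```text
time: 5.65
tcp_pos: [0.4149, 0.1002, 0.1581]
tcp_rot: [-0.0, 0.994, 0.105, 0.0]
contact_force: [0.4, 0.3, -0.5]
finger_gap: 0.0349
```

Emit:
arm_command(
  moves=[-1,-0.15,0.42,0,0,0,0,-1,-0.15,0.42,0,0,0,0,-1,-0.15,0.42,0,0,0,0,-1,-0.14,0.42,0,0,0,0,-1,-0.14,0.42,0,0,0,0],
)

```text
time: 6.15
tcp_pos: [0.3784, 0.2053, 0.1581]
tcp_rot: [-0.0, 0.994, 0.105, 0.0]
contact_force: [0.6, 0.8, -1.5]
finger_gap: 0.035
```

Emit:
arm_command(
  moves=[-1,0,0,-0.5,0,0,0,-1,0,0,-0.5,0,0,0,-1,0,0,-0.5,0,0,0,-1,0,0,-0.3,0,0,0,-1,0,0,-0.1,0,0,0],
)

```text
time: 6.65
tcp_pos: [0.3774, 0.2041, 0.0614]
tcp_rot: [0.0, 0.994, 0.105, -0.001]
contact_force: [-1.2, 0.1, -1.1]
finger_gap: 0.0353
```

Run:
```python
from h import *
from workcell import read_camera,sensors
for n in("wrist","scene"):
    c=read_camera(n); cv2.imwrite(f"pics/{n}4.png",c["image"][:,:,::-1])
s=sensors.get_obs();print(s["tcp_pos"],s["contact_force"],rk(s["tcp_pos"]))
```

```text
[0.37826822 0.20427546 0.06250553] [-0.02187946 -0.17993811 -1.05747883] [[-239.50710673  -25.18680843   62.50553205]]
```

View pics/wrist4.png

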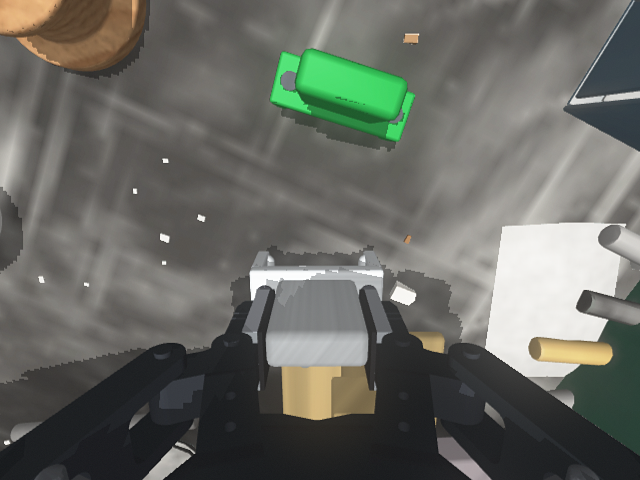

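View pics/scene4.png

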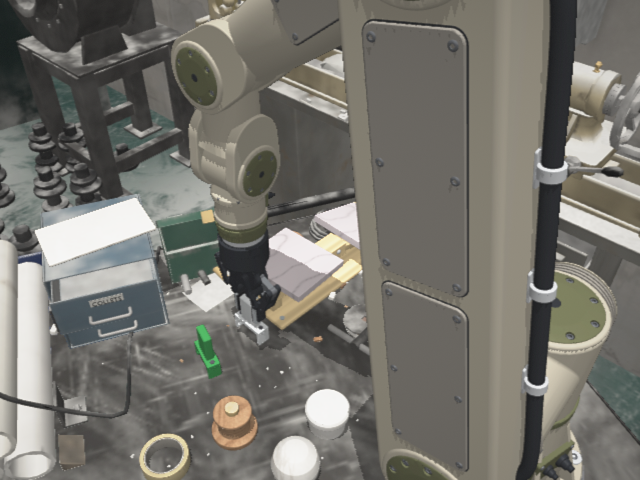

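Run:
```python
from h import *
from workcell import read_camera
c=read_camera("wrist")
print(rk(onz(c,[(391,287),(415,296),(392,297),(412,304)],0.003)))
t=rk(np.array([[.3783,.2043,0]]));print(t)
```

```text
[[-220.49214746   20.00029862    3.        ]
 [-214.56155765   34.80208229    3.        ]
 [-213.93965654   20.96236855    3.        ]
 [-209.25425752   33.3692502     3.        ]]
[[-239.52438131  -25.15056182    0.        ]]
```

Emit:
arm_command(
  moves=[-1,0,0,-0.14,0,0,0,-1,0,0,-0.12,0,0,0,-1,0,0,-0.04,0,0,0,-1,0,0,-0.02,0,0,0,-1,0,0,0,0,0,0],
)

```text
time: 7.3
tcp_pos: [0.3786, 0.2044, 0.0468]
tcp_rot: [-0.0, 0.994, 0.105, -0.0]
contact_force: [-0.2, 0.2, -1.1]
finger_gap: 0.0349
```

Emit:
arm_command(
  moves=[-1,0,0,-0.02,0,0,0,-1,0,0,0,0,0,0,-1,0,0,0,0,0,0,-1,0,0,0,0,0,0,-1,0,0,0,0,0,0],
)

```text
time: 7.8
tcp_pos: [0.3787, 0.2044, 0.0459]
tcp_rot: [0.0, 0.994, 0.105, 0.0]
contact_force: [0.0, -0.3, -1.4]
finger_gap: 0.0355
```

Emit:
arm_command(
  moves=[-1,0,0,-0.02,0,0,0,-1,0,0,-0.02,0,0,0,-1,0,0,0,0,0,0,-1,0,0,0,0,0,0,-1,0,0,0,0,0,0],
)

```text
time: 8.3
tcp_pos: [0.3788, 0.2045, 0.0442]
tcp_rot: [-0.0, 0.994, 0.105, 0.0]
contact_force: [-1.6, -1.0, 5.1]
finger_gap: 0.0351
```

Emit:
arm_command(
  moves=[-0.05,0,0,0,0,0,0,0.2,0,0,0,0,0,0,0.5,0,0,0,0,0,0,0.5,0,0,0,0,0,0,0.5,0,0,0.1,0,0,0],
)

```text
time: 8.8
tcp_pos: [0.3781, 0.2042, 0.0484]
tcp_rot: [0.0, 0.994, 0.105, -0.001]
contact_force: [-1.2, -0.1, -0.3]
finger_gap: 0.0643
```

Emit:
arm_command(
  moves=[0.5,0,0,0.2,0,0,0,0.5,0,0,0.3,0,0,0,0.5,0,0,0.6,0,0,0,0.5,0,0,0.6,0,0,0,1,0,0,0.6,0,0,0],
)

```text
time: 9.3
tcp_pos: [0.3786, 0.2044, 0.1658]
tcp_rot: [-0.0, 0.994, 0.105, 0.0]
contact_force: [0.8, -0.1, -0.9]
finger_gap: 0.0768
```

Run:
```python
from h import *
from workcell import read_camera,sensors
c=read_camera("wrist"); cv2.imwrite(f"pics/wrist5.png",c["image"][:,:,::-1])
print(sensors.get_obs()["tcp_pos"])
```

```text
[0.38121539 0.20528471 0.17053642]
```

View pics/wrist5.png

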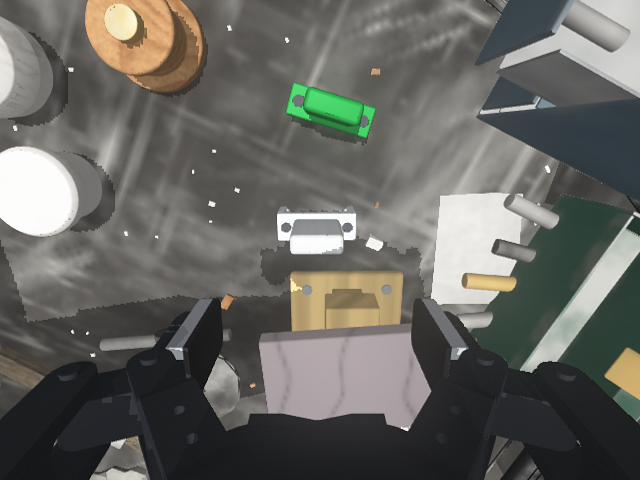

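Emit:
arm_command(
  moves=[1,0.14,-0.43,0,0,0,0,1,0.14,-0.43,0,0,0,0,1,0.14,-0.43,0,0,0,0,1,0.14,-0.43,0,0,0,0,1,0.14,-0.43,0,0,0,0],
)

```text
time: 9.85
tcp_pos: [0.4141, 0.0961, 0.1646]
tcp_rot: [0.0, 0.994, 0.105, 0.001]
contact_force: [0.6, -1.0, 0.0]
finger_gap: 0.0855
```

Emit:
arm_command(
  moves=[1,0.14,-0.43,0,0.0163,0.0035,0,1,0.14,-0.43,0,0.0163,0.0035,0,1,0.14,-0.43,0,0.0163,0.0035,0,1,0.14,-0.43,0,0.0163,0.0035,0,1,0.14,-0.43,0,0.0163,0.0035,0],
)

```text
time: 10.35
tcp_pos: [0.4492, -0.0116, 0.1648]
tcp_rot: [-0.131, 0.986, 0.104, -0.013]
contact_force: [-0.2, 0.4, 0.5]
finger_gap: 0.0854
```

```bash
sed -i 's/o=np.array(\[.4535,-.0245\])/o=np.array([.4555,-.0255])/' h.py
python3 - <<'E'
from h import *
from workcell import read_camera,sensors
c=read_camera("wrist"); cv2.imwrite(f"pics/wrist6.png",c["image"][:,:,::-1]); np.savez("w6.npz",**c)
s=sensors.get_obs(); print(s["tcp_pos"],rk(s["tcp_pos"]),rot(s["tcp_rot"]).as_matrix().round(3).tolist())
E
```

```text
[ 0.45111596 -0.015558    0.16398067] [[-10.64392184  -2.18404051 163.98067364]] [[0.979, 0.199, -0.052], [0.205, -0.945, 0.254], [0.002, -0.259, -0.966]]
```

View pics/wrist6.png

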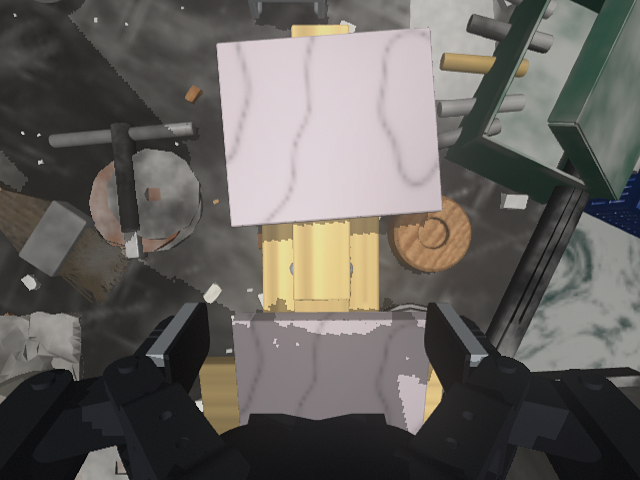

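Run:
```python
from h import *
c=dict(np.load("w6.npz"))
for n,p,z in [("railL",(350,260),.066),("railR",(293,260),.066),("jointL",(350,299),.066),("jointR",(293,299),.066),("s1 BRtop",(233,313),.068),("s1BLtop",(427,312),.068),
 ("s2FR",(232,226),.08),("s2FL",(441,209),.08),("s2BL",(430,29),.08),("s2BR",(218,43),.08),("railend",(293,25),.066),("railend",(350,25),.066),("chuck",(431,235),.034)]:
    print(n,rk(onz(c,p,z))[0].round(1))
a=cv2.imread("pics/wrist6.png")[200:330,220:460]; cv2.imwrite("pics/w6c.png",cv2.resize(a,None,fx=3.3,fy=3.3,interpolation=cv2.INTER_CUBIC))
```

```text
railL [-25.4  21.1  66. ]
railR [-25.6 -18.7  66. ]
jointL [ 1.9 21.1 66. ]
jointR [  1.8 -18.9  66. ]
s1 BRtop [ 11.  -60.5  68. ]
s1BLtop [10.8 74.5 68. ]
s2FR [-49.3 -57.9  80. ]
s2FL [-60.   79.7  80. ]
s2BL [-176.8   71.9   80. ]
s2BR [-168.1  -65.9   80. ]
railend [-187.2  -17.9   66. ]
railend [-187.2   21.2   66. ]
chuck [-42.3  87.7  34. ]
```

View pics/w6c.png

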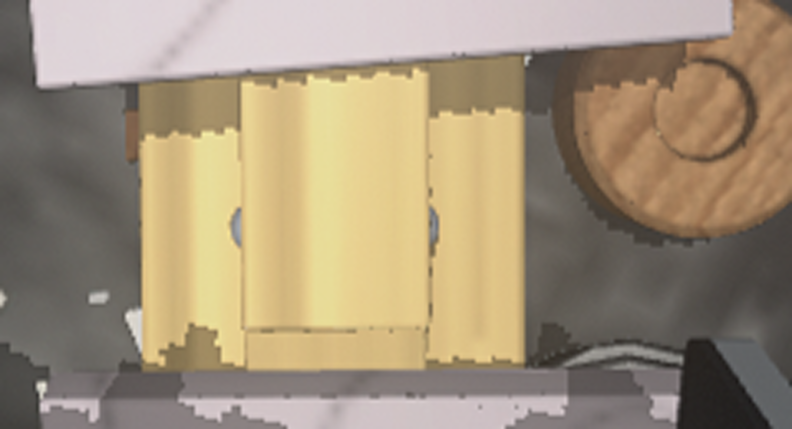

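Emit:
arm_command(
  moves=[1,0.06,0.11,-0.4,0,0,0,1,0,0,-0.5,0,0,0,1,0,0,-0.5,0,0,0,1,0,0,-0.5,0,0,0,1,0,0,-0.3,0,0,0],
)

```text
time: 10.9
tcp_pos: [0.4511, -0.0049, 0.0528]
tcp_rot: [-0.13, 0.986, 0.104, -0.014]
contact_force: [0.2, -0.2, 0.4]
finger_gap: 0.0852
```

```bash
sed -i 's/o=np.array(\[.4555,-.0255\])/o=np.array([.4571,-.0271])/' h.py
cat >> h.py <<'E'
def sl(P):
    r=rk(P)[0]; a=np.deg2rad(15); x,z=r[0],r[2]-58
    return "rack",r.round(1),"s",round(x*np.cos(a)-z*np.sin(a),1),"n",round(x*np.sin(a)+z*np.cos(a),1)
E
python3 - <<'E'
from h import *
from workcell import read_camera,sensors
c=read_camera("wrist"); cv2.imwrite(f"pics/wrist7.png",c["image"][:,:,::-1]); np.savez("w7.npz",**c)
s=sensors.get_obs(); print(s["tcp_pos"],sl(s["tcp_pos"]),s["contact_force"])
E
```

```text
[ 0.45000747 -0.00457129  0.05121205] ('rack', array([-23.5,  -2.2,  51.2]), 's', np.float64(-21.0), 'n', np.float64(-12.6)) [-0.84385517 -0.29550004 -0.71273333]
```

View pics/wrist7.png

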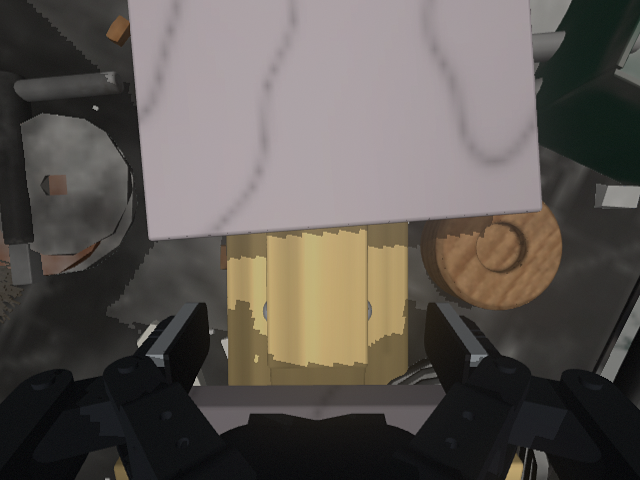

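Emit:
arm_command(
  moves=[1,0.036,-0.075,-0.06,0,0,0,1,0.036,-0.075,-0.03,0,0,0,1,0.016,-0.075,-0.02,0,0,0,1,0.016,-0.075,-0.02,0,0,0,1,0.016,-0.075,-0.02,0,0,0],
)

```text
time: 11.45
tcp_pos: [0.4583, -0.0241, 0.0469]
tcp_rot: [-0.13, 0.986, 0.104, -0.013]
contact_force: [-0.4, 1.3, 2.8]
finger_gap: 0.0856
```

Emit:
arm_command(
  moves=[1,0.016,-0.075,-0.02,0,0,0,1,0.016,-0.075,-0.02,0,0,0,1,0.016,-0.075,-0.02,0,0,0,1,0.016,-0.075,-0.02,0,0,0,1,0.016,-0.075,-0.02,0,0,0],
)

```text
time: 11.95
tcp_pos: [0.4617, -0.0428, 0.0413]
tcp_rot: [-0.13, 0.986, 0.104, -0.014]
contact_force: [0.4, 1.7, 2.3]
finger_gap: 0.0854
```

Run:
```python
from h import *
from workcell import sensors
s=sensors.get_obs(); print(s["tcp_pos"],sl(s["tcp_pos"]),s["contact_force"])
```

```text
[ 0.46167428 -0.04280168  0.04125862] ('rack', array([16.3,  1.2, 41.3]), 's', np.float64(20.1), 'n', np.float64(-11.9)) [0.41284433 1.66160544 2.32081966]
```

Emit:
arm_command(
  moves=[1,0.01,-0.04,-0.01,0,0,0,1,0.01,-0.04,-0.01,0,0,0,1,0.01,-0.04,-0.01,0,0,0,1,0.01,-0.04,-0.01,0,0,0,1,0,0,0,0,0,0],
)

```text
time: 12.45
tcp_pos: [0.4631, -0.0495, 0.0394]
tcp_rot: [-0.131, 0.986, 0.104, -0.014]
contact_force: [-1.6, 4.2, 3.5]
finger_gap: 0.0852
```

Run:
```python
from h import *
from workcell import sensors,read_camera
s=sensors.get_obs(); print(s["tcp_pos"],sl(s["tcp_pos"]),s["contact_force"])
for n in("wrist","top","scene"):
    c=read_camera(n); cv2.imwrite(f"pics/{n}8.png",c["image"][:,:,::-1])
a=cv2.imread("pics/top8.png")[150:310,230:510]; cv2.imwrite("pics/top8c.png",cv2.resize(a,None,fx=2.85,fy=2.85))
```

```text
[ 0.46311587 -0.04954705  0.03939004] ('rack', array([23.2,  1.1, 39.4]), 's', np.float64(27.2), 'n', np.float64(-12.0)) [-1.56818697  4.16110556  3.45122258]
```

View pics/wrist8.png

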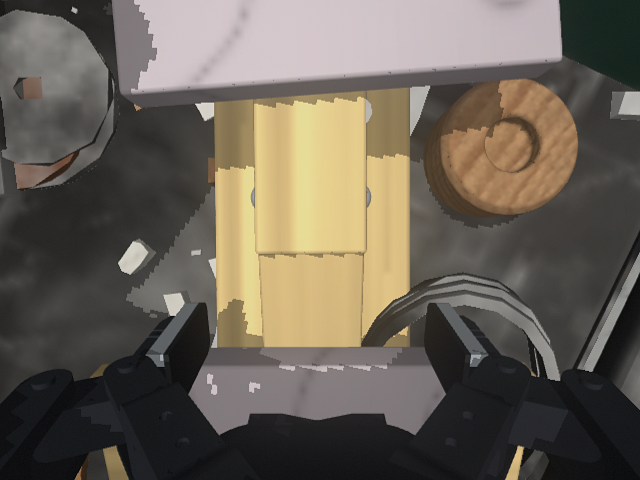

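View pics/top8c.png

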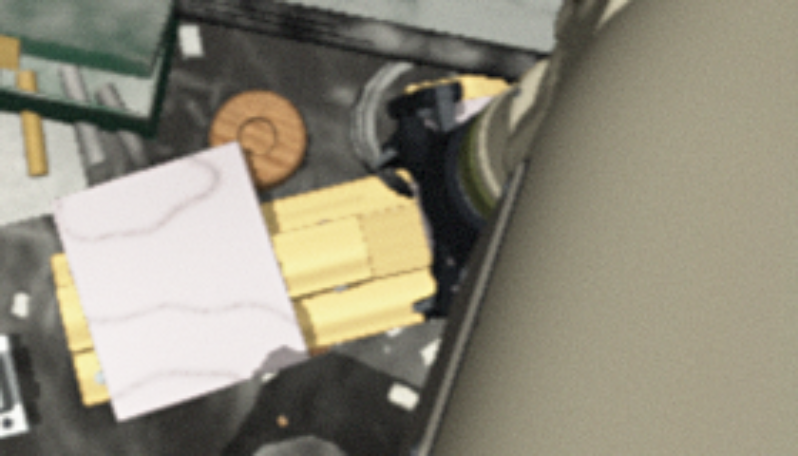

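Emit:
arm_command(
  moves=[1,0.005,-0.02,-0.005,0,0,0,1,0.005,-0.02,-0.005,0,0,0,1,0.005,-0.02,-0.005,0,0,0,1,0,0,0,0,0,0,1,0,0,0,0,0,0],
)

```text
time: 13.1
tcp_pos: [0.4628, -0.0498, 0.0394]
tcp_rot: [-0.134, 0.985, 0.105, -0.014]
contact_force: [-3.7, 13.1, 10.9]
finger_gap: 0.0855
```

Emit:
arm_command(
  moves=[1,0.005,-0.02,-0.005,0,0,0,1,0.005,-0.02,-0.005,0,0,0,1,0.005,-0.02,-0.005,0,0,0,1,0,0,0,0,0,0,1,0,0,0,0,0,0],
)

```text
time: 13.6
tcp_pos: [0.4626, -0.0499, 0.0393]
tcp_rot: [-0.137, 0.985, 0.106, -0.015]
contact_force: [-4.7, 21.9, 19.3]
finger_gap: 0.0856
```

Run:
```python
from h import *
from workcell import sensors,read_camera
s=sensors.get_obs(); print(s["tcp_pos"],sl(s["tcp_pos"]),s["contact_force"])
```

```text
[ 0.46262874 -0.04994424  0.03934211] ('rack', array([23.5,  0.6, 39.3]), 's', np.float64(27.5), 'n', np.float64(-11.9)) [-4.74771329 21.9466035  19.28935618]
```

Emit:
arm_command(
  moves=[1,-0.016,0.075,0.02,0,0,0,1,-0.016,0.075,0.02,0,0,0,1,-0.016,0.075,0.02,0,0,0,1,-0.016,0.075,0.02,0,0,0,1,-0.016,0.075,0.02,0,0,0],
)

```text
time: 14.1
tcp_pos: [0.4614, -0.0381, 0.0428]
tcp_rot: [-0.13, 0.986, 0.104, -0.014]
contact_force: [-0.6, 0.2, -0.1]
finger_gap: 0.0855
```

Emit:
arm_command(
  moves=[1,0,0,0.4,-0.0163,-0.0035,0,1,0,0,0.6,-0.0163,-0.0035,0,1,0,0,0.6,-0.0163,-0.0035,0,1,0,0,0.6,-0.0163,-0.0035,0,1,-0.14,0.5,0.4,-0.0163,-0.0035,0],
)

```text
time: 14.6
tcp_pos: [0.4564, -0.0146, 0.1753]
tcp_rot: [0.002, 0.995, 0.103, 0.002]
contact_force: [0.3, 1.0, -0.2]
finger_gap: 0.0852
```

Run:
```python
from h import *
from workcell import sensors,read_camera
s=sensors.get_obs(); print(s["tcp_pos"],sl(s["tcp_pos"]),s["contact_force"])
for n in("wrist","top"):
    c=read_camera(n); cv2.imwrite(f"pics/{n}9.png",c["image"][:,:,::-1]); np.savez(n+"9.npz",**c)
a=cv2.imread("pics/top9.png")[150:310,230:510]; cv2.imwrite("pics/top9c.png",cv2.resize(a,None,fx=2.85,fy=2.85))
```

```text
[ 0.4563945  -0.0146279   0.17531181] ('rack', array([-12.3,   1.9, 175.3]), 's', np.float64(-42.3), 'n', np.float64(110.1)) [ 0.3173098   1.00379509 -0.1556073 ]
```

View pics/wrist9.png

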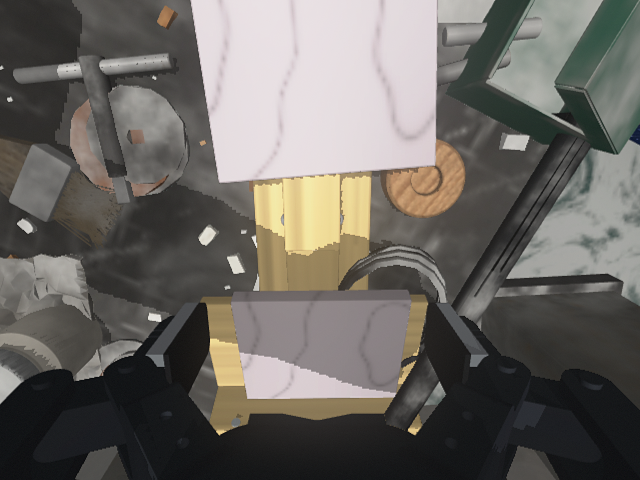

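View pics/top9c.png

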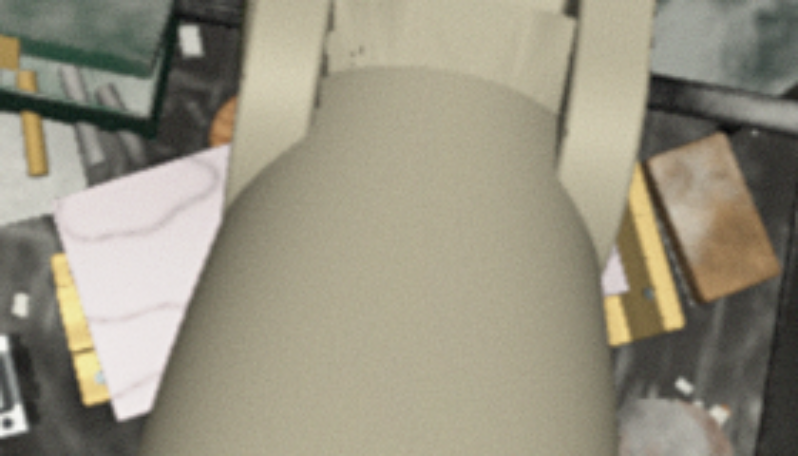

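Run:
```python
from h import *
c=dict(np.load("wrist9.npz"))
a=cv2.imread("pics/wrist9.png")[225:435,190:450]; cv2.imwrite("pics/w9c.png",cv2.resize(a,None,fx=2.85,fy=2.85,interpolation=cv2.INTER_CUBIC))
for n,p,z in [("rR",(233,302),.0611),("rL",(410,300),.0611),("fR",(247,399),.030),("fL",(393,397),.030),("joint",(285,250),.066),("jointL",(341,250),.066),("s2FR",(218,182),.08),("s2FL",(437,165),.08)]: print(n,rk(onz(c,p,z))[0].round(1))
print(proj(c,[W(42.2,-62,61.1),W(42.2,78,61.1),W(158.1,-62,30),W(158.1,78,30),W(38.6,0,47.6),W(155,-95,17),W(166.6,-95,60.5)]).round(0).tolist())
```

```text
rR [ 43.3 -61.5  61.1]
rL [42.9 74.8 61.1]
fR [159.3 -63.4  30. ]
fL [158.6  74.2  30. ]
joint [ -0.1 -19.7  66. ]
jointL [ 0.2 20.8 66. ]
s2FR [-51.4 -60.3  80. ]
s2FL [-61.2  80.4  80. ]
[[232.0, 301.0], [414.0, 299.0], [248.0, 398.0], [397.0, 397.0], [313.0, 288.0], [217.0, 386.0], [205.0, 431.0]]
```

View pics/w9c.png

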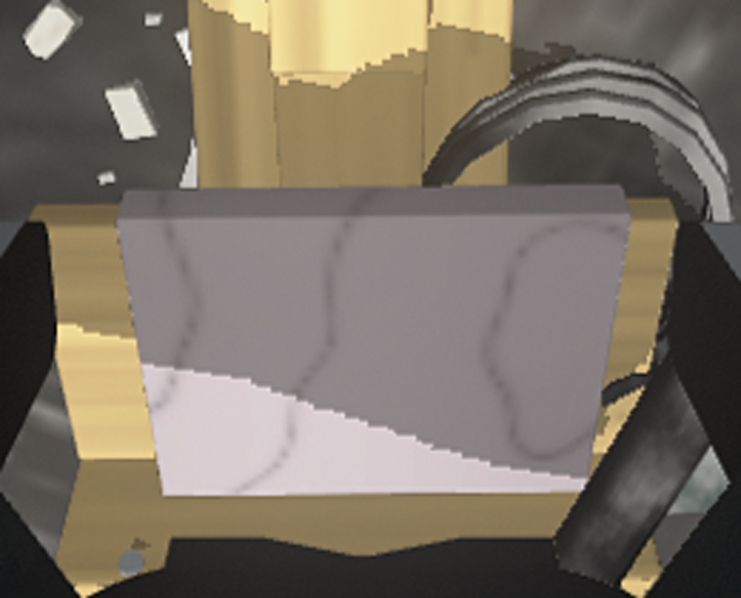

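Emit:
arm_command(
  moves=[1,-0.17,0.76,0,0,0,0,1,-0.17,0.76,0,0,0,0,1,-0.17,0.76,0,0,0,0,1,-0.17,0.76,0,0,0,0,1,-0.17,0.76,0,0,0,0],
)

```text
time: 15.2
tcp_pos: [0.4112, 0.1781, 0.1722]
tcp_rot: [-0.0, 0.995, 0.105, -0.0]
contact_force: [-0.1, -0.3, -0.7]
finger_gap: 0.0856
```

Emit:
arm_command(
  moves=[1,0,0,-0.3,0,0,0,1,0,0,-0.4,0,0,0,1,0,0,-0.4,0,0,0,1,0,0,-0.3,0,0,0,1,0,0,0,0,0,0],
)

```text
time: 15.7
tcp_pos: [0.4098, 0.1764, 0.1003]
tcp_rot: [0.0, 0.994, 0.105, -0.003]
contact_force: [-0.5, -0.2, 0.6]
finger_gap: 0.0852
```

Run:
```python
from h import *
from workcell import sensors,read_camera
s=sensors.get_obs(); print(s["tcp_pos"],sl(s["tcp_pos"]),s["contact_force"],s["tcp_rot"].round(3))
for n in("wrist","top"):
    c=read_camera(n); cv2.imwrite(f"pics/{n}10.png",c["image"][:,:,::-1]); np.savez(n+"10.npz",**c)
```

```text
[0.40977306 0.17638916 0.10033653] ('rack', array([-208.9,   -3.3,  100.3]), 's', np.float64(-212.7), 'n', np.float64(-13.2)) [-0.52472871 -0.17830588  0.64052608] [ 0.     0.994  0.105 -0.003]
```

View pics/wrist10.png

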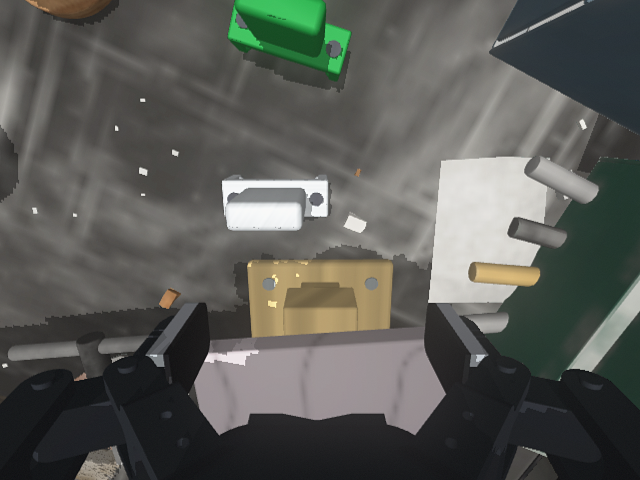

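View pics/top10.png

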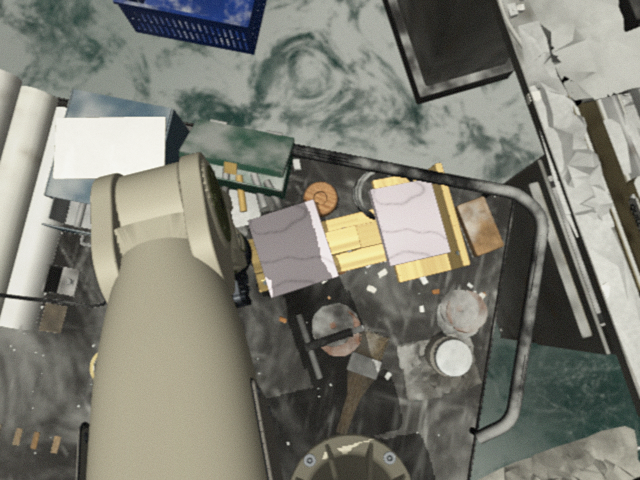

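Emit:
arm_command(
  moves=[1,0.06,0,-0.4,0,0,0,1,0,0,-0.4,0,0,0,1,0,0,-0.3,0,0,0,1,0,0,-0.13,0,0,0,1,0,0,0,0,0,0],
)

```text
time: 16.3
tcp_pos: [0.4147, 0.177, 0.0413]
tcp_rot: [0.0, 0.994, 0.105, -0.0]
contact_force: [0.5, -0.7, -0.4]
finger_gap: 0.0852
```

Run:
```python
from h import *
from workcell import sensors,read_camera
s=sensors.get_obs(); print(s["tcp_pos"],sl(s["tcp_pos"]),s["contact_force"],s["tcp_rot"].round(3))
```

```text
[0.41468323 0.17698392 0.04128017] ('rack', array([-208.4,    1.7,   41.3]), 's', np.float64(-197.0), 'n', np.float64(-70.1)) [ 0.53507722 -0.66758077 -0.40941081] [ 0.     0.994  0.105 -0.   ]
```

Emit:
arm_command(
  moves=[1,0.021,-0.098,0,0,0,0,1,0.021,-0.098,0,0,0,0,1,0.021,-0.098,0,0,0,0,1,0.021,-0.098,0,0,0,0,1,0.021,-0.098,0,0,0,0],
)

```text
time: 16.8
tcp_pos: [0.4209, 0.1527, 0.0419]
tcp_rot: [-0.0, 0.994, 0.105, 0.001]
contact_force: [1.0, 1.5, 0.8]
finger_gap: 0.0854
```

Emit:
arm_command(
  moves=[1,0.021,-0.098,0,0,0,0,1,0.021,-0.098,0,0,0,0,1,0.021,-0.098,0,0,0,0,1,0.021,-0.098,0,0,0,0,1,0.021,-0.098,0,0,0,0],
)

```text
time: 17.3
tcp_pos: [0.425, 0.1278, 0.0413]
tcp_rot: [-0.0, 0.994, 0.105, -0.0]
contact_force: [0.9, 3.4, 2.5]
finger_gap: 0.0856
```

Run:
```python
from h import *
from workcell import sensors,read_camera
s=sensors.get_obs(); print(s["tcp_pos"],sl(s["tcp_pos"]),s["contact_force"],s["ft_torque"])
for n in("wrist","top"):
    c=read_camera(n); cv2.imwrite(f"pics/{n}11.png",c["image"][:,:,::-1]); np.savez(n+"11.npz",**c)
```

```text
[0.42504164 0.12784466 0.04128839] ('rack', array([-158.2,    1.4,   41.3]), 's', np.float64(-148.5), 'n', np.float64(-57.1)) [0.89994639 3.3560725  2.52596558] [ 0.67119503  0.1654698  -0.05877807]
```

View pics/wrist11.png

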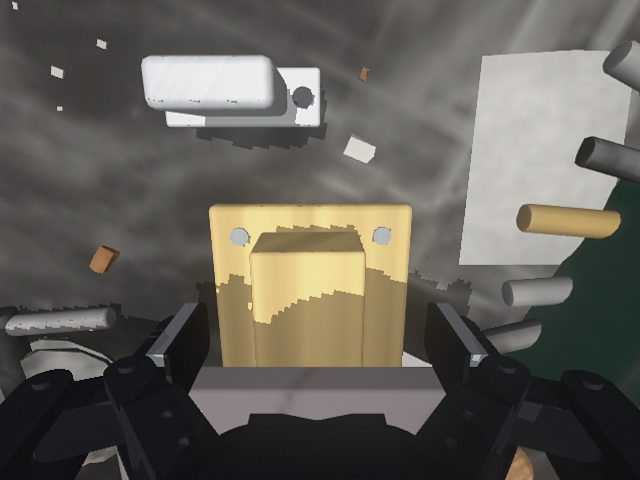

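View pics/top11.png

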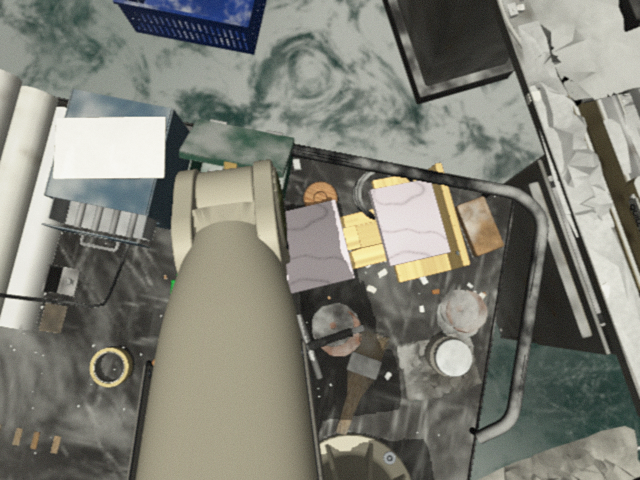

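Emit:
arm_command(
  moves=[1,0.021,-0.098,0,0,0,0,1,0.021,-0.098,0,0,0,0,1,0.021,-0.098,0,0,0,0,1,0.021,-0.098,0,0,0,0,1,0.021,-0.098,0,0,0,0],
)

```text
time: 17.9
tcp_pos: [0.4303, 0.1031, 0.0411]
tcp_rot: [0.0, 0.994, 0.105, -0.0]
contact_force: [0.0, 1.4, -0.7]
finger_gap: 0.0854
```

Emit:
arm_command(
  moves=[1,0.021,-0.098,0,0,0,0,1,0.021,-0.098,0,0,0,0,1,0.021,-0.098,0,0,0,0,1,0.021,-0.098,0,0,0,0,1,0.021,-0.098,0,0,0,0],
)

```text
time: 18.4
tcp_pos: [0.4357, 0.0787, 0.0413]
tcp_rot: [0.0, 0.994, 0.105, 0.0]
contact_force: [-0.5, 1.5, -0.9]
finger_gap: 0.0855
```

Emit:
arm_command(
  moves=[1,0.021,-0.098,0,0,0,0,1,0.021,-0.098,0,0,0,0,1,0.021,-0.098,0,0,0,0,1,0.021,-0.098,0,0,0,0,1,0.021,-0.098,0,0,0,0],
)

```text
time: 18.9
tcp_pos: [0.441, 0.0543, 0.0414]
tcp_rot: [-0.0, 0.994, 0.105, 0.0]
contact_force: [0.2, 1.0, -0.4]
finger_gap: 0.0856
```

Run:
```python
from h import *
from workcell import sensors,read_camera
s=sensors.get_obs(); print(s["tcp_pos"],sl(s["tcp_pos"]),s["contact_force"],s["ft_torque"])
```

```text
[0.44104913 0.05429753 0.04136291] ('rack', array([-83. ,   1.5,  41.4]), 's', np.float64(-75.8), 'n', np.float64(-37.5)) [ 0.24285862  1.03933347 -0.39499051] [ 0.3117971   0.10950303 -0.00795324]
```

Emit:
arm_command(
  moves=[1,0.0125,-0.0585,0,0,0,0,1,0.0125,-0.0585,0,0,0,0,1,0.0125,-0.0585,0,0,0,0,1,0.0125,-0.0585,0,0,0,0,1,0.0125,-0.0585,0,0,0,0],
)

```text
time: 19.4
tcp_pos: [0.4441, 0.0399, 0.0414]
tcp_rot: [-0.0, 0.994, 0.105, 0.0]
contact_force: [-1.0, 2.4, 0.2]
finger_gap: 0.0853
```

Emit:
arm_command(
  moves=[1,0.0125,-0.0585,0,0,0,0,1,0.0125,-0.0585,0,0,0,0,1,0.0125,-0.0585,0,0,0,0,1,0.0125,-0.0585,0,0,0,0,1,0.0125,-0.0585,0,0,0,0],
)

```text
time: 19.9
tcp_pos: [0.4473, 0.0253, 0.0414]
tcp_rot: [-0.0, 0.994, 0.105, 0.0]
contact_force: [-0.2, 2.6, 2.7]
finger_gap: 0.0853
```

Emit:
arm_command(
  moves=[1,0.0125,-0.0585,0,0,0,0,1,0.0125,-0.0585,0,0,0,0,1,0.0125,-0.0585,0,0,0,0,1,0.0125,-0.0585,0,0,0,0,1,0.0125,-0.0585,0,0,0,0],
)

```text
time: 20.4
tcp_pos: [0.4502, 0.0103, 0.0411]
tcp_rot: [0.0, 0.994, 0.105, -0.0]
contact_force: [-0.1, 1.2, -0.5]
finger_gap: 0.0858
```

Run:
```python
from h import *
from workcell import sensors,read_camera
s=sensors.get_obs(); print(s["tcp_pos"],sl(s["tcp_pos"]),s["contact_force"],s["ft_torque"])
for n in("wrist","scene"):
    c=read_camera(n); cv2.imwrite(f"pics/{n}12.png",c["image"][:,:,::-1]); np.savez(n+"12.npz",**c)
```

```text
[0.45022954 0.0103034  0.04113168] ('rack', array([-38. ,   1.2,  41.1]), 's', np.float64(-32.3), 'n', np.float64(-26.1)) [-0.08340086  1.24271687 -0.45805244] [ 0.20164252  0.05827879 -0.00044466]
```

View pics/wrist12.png

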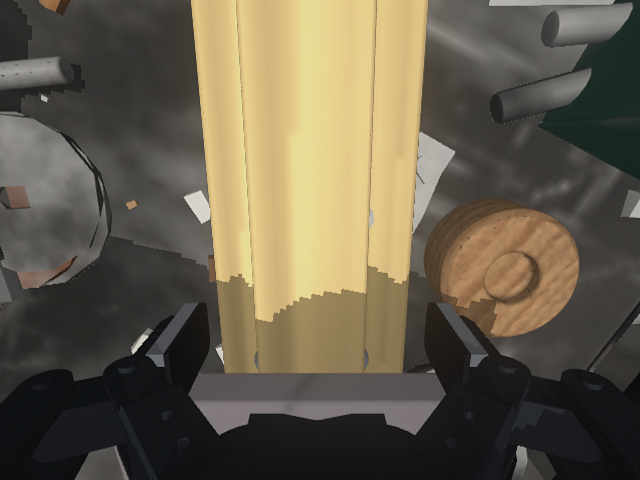

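Emit:
arm_command(
  moves=[1,0.0125,-0.0585,0,0,0,0,1,0.0125,-0.0585,0,0,0,0,1,0.0125,-0.0585,0,0,0,0,1,0.0125,-0.0585,0,0,0,0,1,0.0125,-0.0585,0,0,0,0],
)

```text
time: 21.0
tcp_pos: [0.4535, -0.0041, 0.0414]
tcp_rot: [-0.0, 0.994, 0.105, 0.0]
contact_force: [-0.6, 1.6, -0.2]
finger_gap: 0.0851
```

Run:
```python
from h import *
from workcell import sensors,read_camera
s=sensors.get_obs(); print(s["tcp_pos"],sl(s["tcp_pos"]),s["contact_force"],s["ft_torque"])
for n in("wrist","scene"):
    c=read_camera(n); cv2.imwrite(f"pics/{n}13.png",c["image"][:,:,::-1]); np.savez(n+"13.npz",**c)
```

```text
[ 0.4534857  -0.00408051  0.0413673 ] ('rack', array([-23.3,   1.3,  41.4]), 's', np.float64(-18.2), 'n', np.float64(-22.1)) [-0.58548865  1.62982933 -0.19057482] [0.2701978  0.06740339 0.03461158]
```

View pics/wrist13.png

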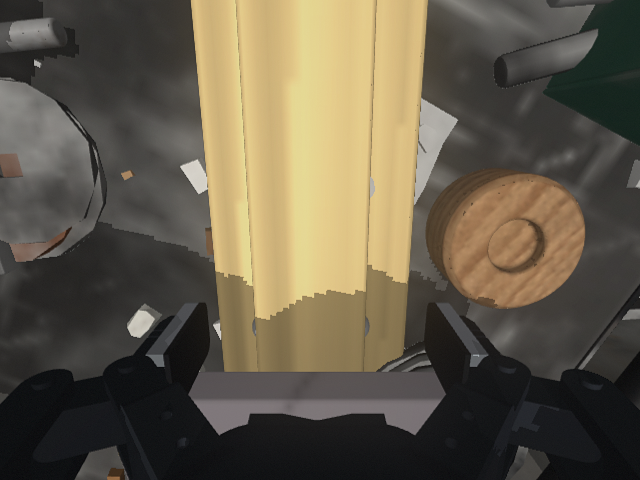

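View pics/scene13.png

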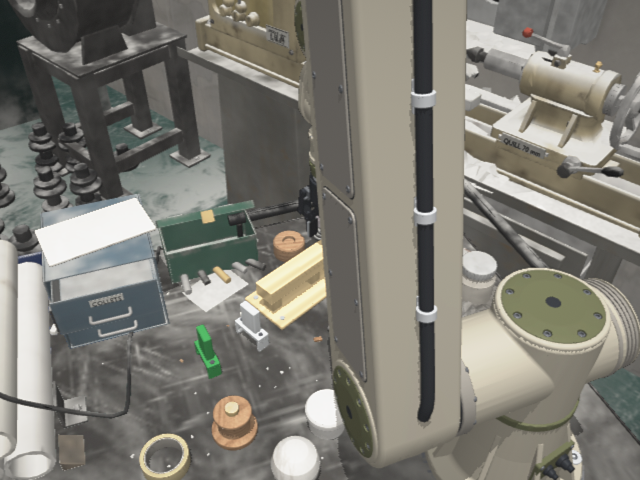

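Emit:
arm_command(
  moves=[1,0.0125,-0.0585,0,0,0,0,1,0.0125,-0.0585,0,0,0,0,1,0.0125,-0.0585,0,0,0,0,1,0,0,0,0,0,0,1,-0.0125,0.0585,0,0,0,0],
)

```text
time: 21.6
tcp_pos: [0.455, -0.0101, 0.0414]
tcp_rot: [0.0, 0.995, 0.105, 0.0]
contact_force: [-0.6, 0.3, -0.1]
finger_gap: 0.0854
```

Run:
```python
from h import *
from workcell import sensors,read_camera
s=sensors.get_obs(); print(s["tcp_pos"],sl(s["tcp_pos"]),s["contact_force"],s["ft_torque"])
for n in("wrist",):
    c=read_camera(n); cv2.imwrite(f"pics/{n}14.png",c["image"][:,:,::-1]); np.savez(n+"14.npz",**c)
```

```text
[ 0.45496089 -0.01005593  0.04139865] ('rack', array([-17.1,   1.5,  41.4]), 's', np.float64(-12.2), 'n', np.float64(-20.5)) [-0.57793176  0.27671081 -0.12920588] [0.0211337  0.07263917 0.00748224]
```

View pics/wrist14.png

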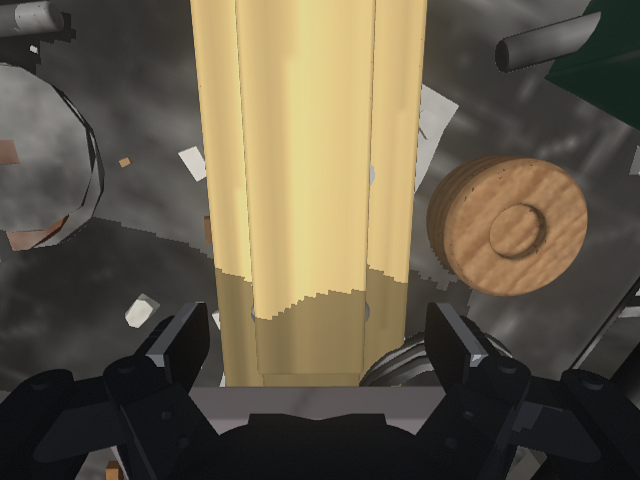

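Emit:
arm_command(
  moves=[1,-0.01,0.05,0.1,0.0163,0.0035,0,1,0,0,0.1,0.0163,0.0035,0,1,0,0,0.1,0.0163,0.0035,0,1,0,0,0.1,0.0163,0.0035,0,1,0,0,0.1,0.0163,0.0035,0],
)

```text
time: 22.15
tcp_pos: [0.4543, -0.0071, 0.0668]
tcp_rot: [-0.131, 0.986, 0.104, -0.014]
contact_force: [-0.4, -0.1, 0.3]
finger_gap: 0.0855
```

Run:
```python
from h import *
from workcell import sensors,read_camera
s=sensors.get_obs(); print(s["tcp_pos"],sl(s["tcp_pos"]),s["contact_force"],rot(s["tcp_rot"]).as_matrix()[:,2].round(3))
for n in("wrist",):
    c=read_camera(n); cv2.imwrite(f"pics/{n}15.png",c["image"][:,:,::-1]); np.savez(n+"15.npz",**c)
```

```text
[ 0.4543453  -0.00705356  0.06675552] ('rack', array([-20.2,   1.5,  66.8]), 's', np.float64(-21.8), 'n', np.float64(3.2)) [-0.41979927 -0.05622491  0.33735993] [-0.054  0.255 -0.965]
```

View pics/wrist15.png

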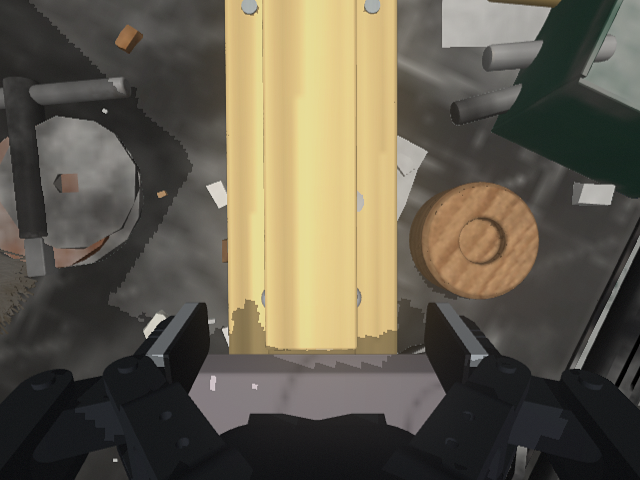

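Emit:
arm_command(
  moves=[1,0.016,-0.0755,-0.021,0,0,0,1,0.016,-0.0755,-0.021,0,0,0,1,0.016,-0.0755,-0.021,0,0,0,1,0.016,-0.0755,-0.021,0,0,0,1,0.016,-0.0755,-0.021,0,0,0],
)

```text
time: 22.7
tcp_pos: [0.458, -0.026, 0.0609]
tcp_rot: [-0.13, 0.986, 0.104, -0.014]
contact_force: [0.1, 1.1, 0.5]
finger_gap: 0.0853
```

Emit:
arm_command(
  moves=[1,0.016,-0.0755,-0.021,0,0,0,1,0.016,-0.0755,-0.021,0,0,0,1,0.016,-0.0755,-0.021,0,0,0,1,0.016,-0.0755,-0.021,0,0,0,1,0.016,-0.0755,-0.021,0,0,0],
)

```text
time: 23.2
tcp_pos: [0.4622, -0.0453, 0.0556]
tcp_rot: [-0.13, 0.986, 0.104, -0.014]
contact_force: [-0.3, 1.0, -1.2]
finger_gap: 0.0855
```

Run:
```python
from h import *
from workcell import sensors,read_camera
s=sensors.get_obs(); print(s["tcp_pos"],sl(s["tcp_pos"]),s["contact_force"],rot(s["tcp_rot"]).as_matrix()[:,2].round(3))
for n in("wrist",):
    c=read_camera(n); cv2.imwrite(f"pics/{n}16.png",c["image"][:,:,::-1]); np.savez(n+"16.npz",**c)
```

```text
[ 0.46217257 -0.04532483  0.05562932] ('rack', array([18.9,  1.1, 55.6]), 's', np.float64(18.9), 'n', np.float64(2.6)) [-0.26883006  1.04143589 -1.23468824] [-0.054  0.253 -0.966]
```

View pics/wrist16.png

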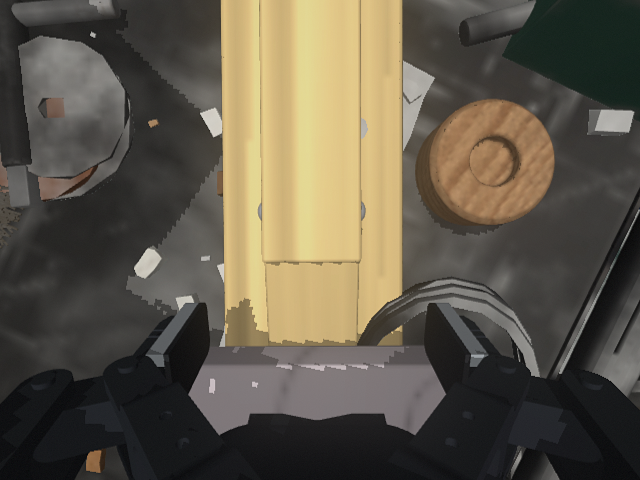

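Sliding along well. Final approach slowly.

Emit:
arm_command(
  moves=[1,0.008,-0.038,-0.0104,0,0,0,1,0.008,-0.038,-0.0104,0,0,0,1,0.008,-0.038,-0.0104,0,0,0,1,0.006,-0.028,-0.008,0,0,0,1,0,0,0,0,0,0],
)

```text
time: 23.75
tcp_pos: [0.4638, -0.0523, 0.0538]
tcp_rot: [-0.13, 0.986, 0.104, -0.014]
contact_force: [0.2, -0.8, -0.8]
finger_gap: 0.0851
```

Emit:
arm_command(
  moves=[1,0.005,-0.02,-0.005,0,0,0,1,0.005,-0.02,-0.005,0,0,0,1,0.005,-0.02,-0.005,0,0,0,1,0,0,0,0,0,0,1,0,0,0,0,0,0],
)

```text
time: 24.25
tcp_pos: [0.4638, -0.0533, 0.0536]
tcp_rot: [-0.132, 0.986, 0.105, -0.014]
contact_force: [-1.4, 5.9, 4.7]
finger_gap: 0.0855
```

Run:
```python
from h import *
from workcell import sensors,read_camera
s=sensors.get_obs(); print(s["tcp_pos"],sl(s["tcp_pos"]),s["contact_force"])
```

```text
[ 0.46384171 -0.05332607  0.05355729] ('rack', array([27.1,  1. , 53.6]), 's', np.float64(27.3), 'n', np.float64(2.7)) [-1.35630681  5.85136391  4.69728147]
```

Emit:
arm_command(
  moves=[1,0.005,-0.02,-0.005,0,0,0,1,0.005,-0.02,-0.005,0,0,0,1,0.005,-0.02,-0.005,0,0,0,1,0,0,0,0,0,0,1,0,0,0,0,0,0],
)

```text
time: 24.75
tcp_pos: [0.4636, -0.0536, 0.0535]
tcp_rot: [-0.134, 0.985, 0.105, -0.014]
contact_force: [-3.5, 16.1, 12.6]
finger_gap: 0.0852
```

Emit:
arm_command(
  moves=[1,-0.008,0.038,0.01,0,0,0,1,-0.016,0.0755,0.02,0,0,0,1,-0.016,0.0755,0.02,0,0,0,1,-0.016,0.0755,0.02,0,0,0,1,-0.016,0.0755,0.02,0,0,0],
)

```text
time: 25.25
tcp_pos: [0.4617, -0.0411, 0.0569]
tcp_rot: [-0.13, 0.986, 0.104, -0.014]
contact_force: [-0.4, -0.2, -0.4]
finger_gap: 0.0855
```

Emit:
arm_command(
  moves=[1,0,0,0.4,0,0,0,1,0,0,0.6,0,0,0,1,-0.1,0.4,0.6,-0.0163,-0.0035,0,1,-0.1,0.4,0.4,-0.0163,-0.0035,0,1,-0.1,0.4,0,-0.0163,-0.0035,0],
)

```text
time: 25.75
tcp_pos: [0.4486, 0.0188, 0.1599]
tcp_rot: [-0.05, 0.993, 0.104, -0.002]
contact_force: [0.6, 0.7, -0.2]
finger_gap: 0.0853
```

Run:
```python
from h import *
from workcell import sensors,read_camera
s=sensors.get_obs(); print(s["tcp_pos"],sl(s["tcp_pos"]),s["contact_force"])
for n in("wrist","top"):
    c=read_camera(n); cv2.imwrite(f"pics/{n}17.png",c["image"][:,:,::-1]); np.savez(n+"17.npz",**c)
```

```text
[0.44862102 0.0187972  0.1598854 ] ('rack', array([-46.7,   1.4, 159.9]), 's', np.float64(-71.4), 'n', np.float64(86.3)) [ 0.56236503  0.67424976 -0.15388888]
```

View pics/wrist17.png

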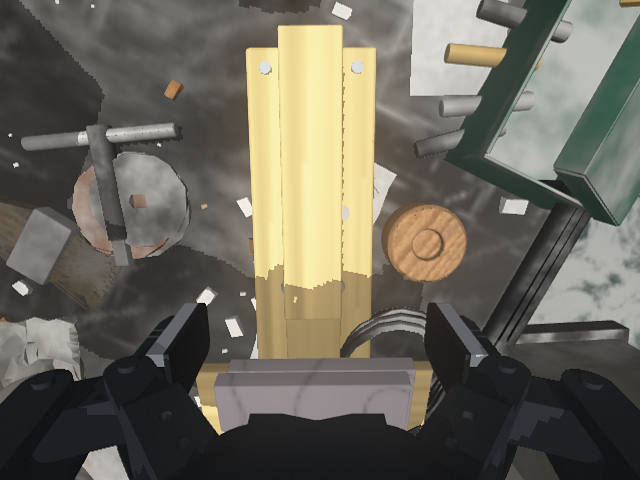

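Emit:
arm_command(
  moves=[1,-0.2,0.5,0.4,0,0,0,1,-0.2,0.8,0.4,0,0,0,1,-0.2,0.8,0,0,0,0,1,-0.2,0.8,0,0,0,0,1,0,0.8,0,0,0,0],
)

```text
time: 26.35
tcp_pos: [0.4056, 0.2048, 0.1968]
tcp_rot: [-0.052, 0.993, 0.104, -0.006]
contact_force: [1.2, 0.1, 0.6]
finger_gap: 0.0856
```

Run:
```python
from h import *
from workcell import sensors,read_camera
for n in("top","scene"):
    c=read_camera(n); cv2.imwrite(f"pics/{n}18.png",c["image"][:,:,::-1]); np.savez(n+"18.npz",**c)
a=cv2.imread("pics/top18.png")[150:310,230:510]; cv2.imwrite("pics/top18c.png",cv2.resize(a,None,fx=2.85,fy=2.85,interpolation=cv2.INTER_CUBIC))
```

```text
(no output)
```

View pics/top18c.png

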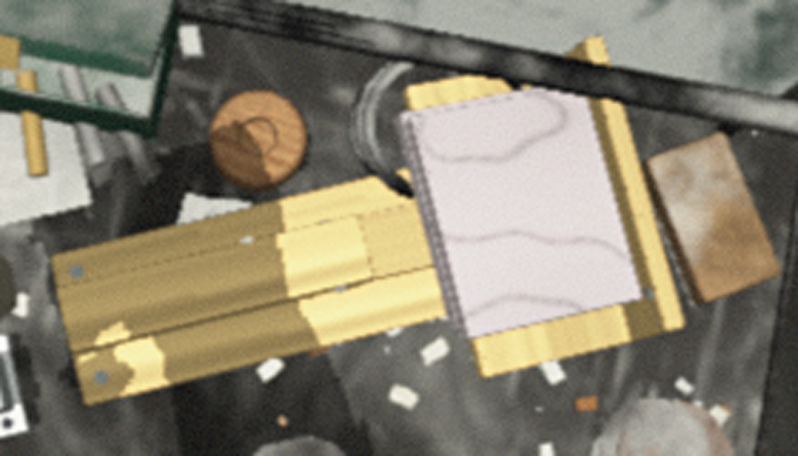

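View pics/scene18.png

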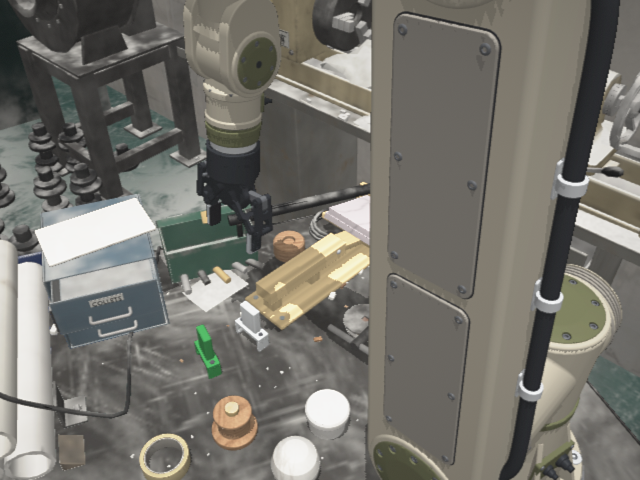

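Run:
```python
from h import *
c=dict(np.load("top18.npz"))
a=cv2.imread("pics/top18.png")[175:275,365:475]; cv2.imwrite("pics/z18.png",cv2.resize(a,None,fx=6,fy=6,interpolation=cv2.INTER_CUBIC))
f=lambda p:np.array(p)/2.85+[230,150]-.3
for n,p,z in [("rL",(412,113),.0747),("rR",(468,337),.0747),("fL",(587,92),.0436),("fR",(641,296),.0436),("cork",(712,215),.028),("chuck",(257,138),.034)]: print(n,rk(onz(c,f(p),z))[0].round(1),onz(c,f(p),z)[0].round(4))
```

```text
rL [43.5 68.4 74.7] [ 0.5331 -0.0552  0.0747]
rR [ 42.  -72.6  74.7] [ 0.395  -0.0835  0.0747]
fL [159.2  61.2  43.6] [ 0.5505 -0.1697  0.0436]
fR [157.7 -72.1  43.6] [ 0.4199 -0.1965  0.0436]
cork [219.6 -32.2  28. ] [ 0.472  -0.2485  0.028 ]
chuck [-50.3  84.   34. ] [0.5286 0.0398 0.034 ]
```

View pics/z18.png

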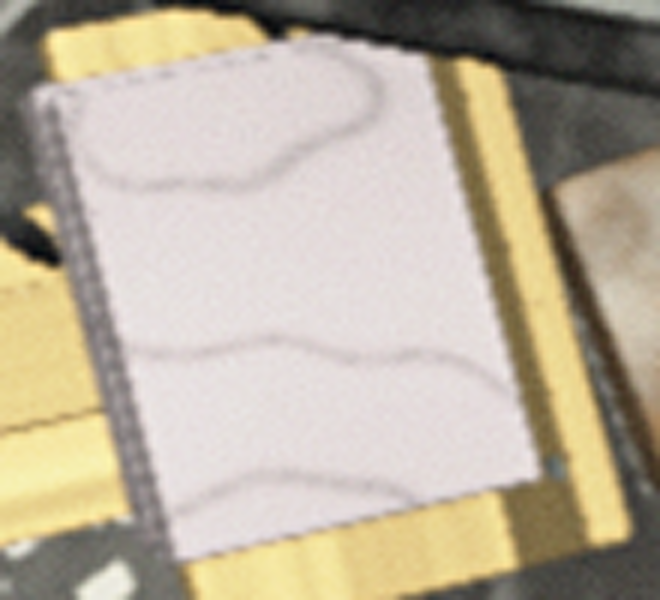

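Run:
```python
from workcell import sensors,arm
print(sensors.get_obs()["time"],sensors.get_obs()["contact_force"]); print(arm.finish_job())
```

```text
26.45 [-0.26146549 -0.349873   -0.86546706]
the job is handed in; nothing more can be done
None
```

The job is done as asked and handed in at 26.45 s of the 58 s allowed. The hand-in gives no verdict.

- **Stop:** I pulled it straight up off the rail and set it down on its legs on the bench just beyond the rail's free end. The images show it standing there.
- **First slab:** I pushed it along the slope with the open fingers until it met the backstop (29 N at the wrist). From the wrist camera its rear top edge is at rack x = 42.9 to 43.3 mm, where home is 42.2 mm.
- **Second slab:** The two fingers squared it on the rail, then slid it over the edge and onto the first slab. It stopped hard at almost the same finger position as the first (27.3 and 27.5 mm down the slope). In the last top view it looks square and parallel to the backstop, with its rear edge in line with the first slab's.
- **Bystanders:** The chuck, the cork block and the green look-alike were not touched. The chuck and the cork block are at the same pixels as at the start.

**Disagreements in the checks:**
- The top and scene cameras placed things about 3 mm differently from the wrist camera, so I went by the wrist camera. On the top camera's own figures the second slab's edges came out about 3 mm short of home, which I put down to this offset.
- The first slab is about 6 to 7 mm to the left of the rack's centre line, about the offset it started with. The second probably is too, though the top camera put it within about 5 mm of centre. I did not correct this.

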